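Hang the swab pan on the balance and tare it to zero

TASK

Hang the empty weighing pan by its stirrup on the hook at the side of the swab balance and let go of it. Then turn the black tare knob on top, taking a new grip as often as needed, until the tip of the red pointer is level with the green zero mark. Leave the pan hanging freely and at rest, and leave the gauze, the brown vial and the tablet jar where they stand.

Things in the scene. Friction and masses are not known exactly. Their poses are not given: they have to be found in the camera images.
- balance: White swab balance fixed on the worktop. Housing x 0 to 75 mm, y +-75 mm, top at z = 212 mm; its foot plate reaches to x = -49 mm and 22 mm high. Origin at the worktop under the front face, which looks to local -x and bears a vertical scale. The tare knob stands on top at x = 37 mm, y = 0; the load hook leaves the -y side at x = 37 mm.
- zero_mark (a point): Green zero mark, a level bar 6 mm high and 34 mm long on the scale, 165 mm above the worktop; black scale lines lie 7.5 mm apart above and below it. The point is at mid-height of the bar, at its end next to the pointer.
- pointer_tip (a point): Tip of the red pointer, which is level, comes from a slot at the left of the scale and moves straight up and down with the load hook. It sinks 15 to 32 mm under the pan, whose exact mass is not known; turning the tare knob clockwise raises it (and the hook) 15 mm per rad, over a spring. It starts below the mark.
- tare_knob (a joint): Angle of the tare knob in rad, positive clockwise seen from above (raises the pointer), stops at -2.5 and +4; it stays where it is left (friction 0.12 N m). It does not start at 0.
- knob_grip (a point): On the vertical axis of the tare knob, 24 mm above its foot, a good height for the TCP. Black round fluted knob, 50 mm across and 36 mm high, standing upright on the housing top, foot 214 mm above the worktop; nothing stands beside it on the housing.
- load_hook: Steel load hook of the balance, an 8 mm round arm that runs out level along the balance's -y axis to 93 mm beyond the housing side, with a shallow dip for the load and an upturned end. Sprung: it sinks under the pan. Axes as the balance; the origin lies inside the housing, 7 mm above the bottom of the dip.
- hook_seat (a point): Top of the hook arm at the bottom of its dip, where the stirrup must rest, about 160 to 180 mm above the worktop at the start. The arm is free for 70 mm on the housing side; the upturned end stands 18 mm further out and rises to 22 mm above this point.
- pan: Loose steel weighing pan: round dish 96 mm across and 22 mm high; a stirrup of 7 mm round bar rises from the rim at local x = +-46 mm to a blunt peak at the centre; whole height 160 mm. Origin under the centre of the dish, z up. The opening of the stirrup lies in the local x-z plane and is 80 mm wide between z = 22 and 90 mm, so a hook passes through it along local y.
- stirrup (a point): Underside of the peak of the pan's stirrup, 114 mm above the pan's origin: this rests on the hook.
- post (a point): Grasp point of the pan: the blue square finger post, 14 x 14 mm, standing on the stirrup's peak from 121 to 160 mm above the pan's origin; the point is at 145 mm. Faces normal to the pan's x and y.
- gauze: White stack of gauze swabs, 78 x 78 x 30 mm, bystander. Origin under its centre.
- brown_vial: Brown vial with a green cap, 46 mm across, 85 mm high, bystander. Origin under its centre.
- tablet_jar: Orange tablet jar with a white lid, 50 mm across, 76 mm high, bystander. Origin under its centre.
Mind the look-alikes: they are no part of the job. There is more than one size of the pan; the one meant has the size given above.

How it is judged:
By the outcome, as a careful person would: the job done as asked, in the order asked, and still so for the second after the job is handed in, with the robot touching nothing.
It also fails if it takes over 72 s, if anything falls off the work surface, if the arm or the gripper's body presses on something with over 40 N, if the wrist force passes 120 N, or if a joint passes its speed limit or range.

ROBOT

A 6-joint arm with a two-finger parallel gripper is mounted at the origin on a cart in front of the work surface, level with it; the furniture and walls round the work are solid. World frame = base frame: x ahead of the robot, y to its left, z up, the work surface at z = 0. Lengths are in mm, angles in degrees, forces in N, time in s.
With the tool pointing down it reaches from about 350 to 850 mm from the base axis. Payload 8.1 kg.
Tool frame: the origin (TCP) lies between the finger pads, 19 mm behind the fingertips; this is the grasp point; z points along the fingers, x is the direction in which the jaws open and shut, and the axes are right-handed (so a half turn about z gives the same grasp; the last joint's range is limited). The gripper opens to 85 mm and grips with 20 to 120 N. Pads are 22 mm wide; open, the fingers measure 114 mm over their backs; the gripper's body (76 mm by 85 mm) begins 54 mm behind the grasp point. The pads swing forward as they close: fully open they stand 13 mm farther back than shut.
Start: joints at [-72.731, 7.471, 85.268, -0, 87.261, -4.893], TCP at [226.356, -555.669, 249.992] pointing down, gripper open.
Joint ranges: [-169.43, 169.43], [-51.17, 129.36], [1.28, 143.12], [-76.62, 256.62], [0, 156.53], [-152.29, 152.29]. Speed limits (degrees/s): [136.94, 136.94, 159.86, 180, 180, 180].

INTERFACE

Orientations are given as [roll, pitch, yaw] about the fixed x, y, z axes, in that order (R = Rz(yaw) Ry(pitch) Rx(roll)).
In Python, from bench import * gives the robot as it stands.
- The arm moves only by the shell command python3 -m pendant 'ROWS' [OPENING] [FORCE]. ROWS is JSON, a list that holds one entry, the list of rows, each a list of 4 numbers: the shift along the tool's x, y, z normalised to -1 to 1, where 1 is 0.02 m, then the turn about the tool's z normalised to -1 to 1, where 1 is 0.08 rad. A call has exactly 10 rows; each row shifts and turns the pose as measured when the row begins, along the tool's axes as they then stand; what a row does not reach is not made up. A row lasts 1/12 s, in which the tool goes at most 41.7 mm and 7.16 degrees, less where a joint would pass 70% of its speed; a pose out of reach is approached as far as the arm can. A call with a number of a shift or a turn outside -1 to 1 is refused whole. A call with a gripper value outside its range is refused whole. OPENING is the gripper's target within -1 to 1 (fully open at 1, half-way at 0, shut at -1), set as the call begins (- or left out, the last holds). The fingers move at their own pace and stop on an object; FORCE is the grip in N (left out, the last holds). Time passes only in rows, so rows that do not move let the fingers close, or fill a call up. It gives the time, the measured TCP pose, the force and the opening at its end, in the units of the state.
- sense(): the state, without advancing time (a new reading comes with each control period).
- snapshot(name): name is "scene" or "top"; returns the picture (400x640x3 uint8, red, green, blue); there is no depth.
- calibration(name): a dict with "mtx" (3x3 intrinsics, pixels), "world_to_cam" (4x4, takes a point from world to camera coordinates). Camera axes: x right, y down, z forward; pixel columns grow to the right and rows downward; lengths in mm; the calibration is good to about 2 mm. A picture is of the moment at which its call begins. calibration takes no time and is no camera call.
- hand_in(): hands the job in, once; it reports no verdict.
The state is a dict: "time": time; "joint_pos": joint angles; "qd": joint speeds; "joint_efforts": joint torques, N m; "tool_pos": TCP position; "tcp_rot": TCP orientation; "ft_force": force on the tool from outside, world axes, zero at the start; "wrist_torque": the same for the moment, N m; "finger_gap": finger opening in mm.
Only numpy, scipy, OpenCV 4.12 (cv2) and the standard library are available. Lean on these libraries where they do the work, as an engineer would, in place of code of your own. Each camera call takes 0.05 s, during which the arm holds its last target.

## Working session

There is one attempt and no reset: what is moved stays moved. The work goes in short steps, Python scripts to look and compute and a shell command to move; the robot and the scene stay as the last step left them, time stands still between calls to the robot, and variables do not carry over. Pictures are saved under pics/ and viewed, and the job is handed in when it is done.

```bash
ls; mkdir -p pics
python3 - <<'E'
from bench import *
import cv2
for n in ("scene","top"):
    im=snapshot(n); cv2.imwrite(f"pics/{n}0.png",im[:,:,::-1]); c=calibration(n); print(n,c["mtx"],c["world_to_cam"])
s=sense();print(s)
E
```

```text
pics
scene [[480.22936473   0.         322.78074982]
 [  0.         480.22936473 195.68042109]
 [  0.           0.           1.        ]] [[ 9.92204933e-01 -1.23098549e-01  1.93937585e-02 -5.41565523e+02]
 [-6.85380557e-02 -6.69029180e-01 -7.40069248e-01  1.98732899e+02]
 [ 1.04076441e-01  7.32971148e-01 -6.72250988e-01  2.16436414e+03]
 [ 0.00000000e+00  0.00000000e+00  0.00000000e+00  1.00000000e+00]]
top [[376.41834318   0.         315.73517855]
 [  0.         376.41834318 197.88457328]
 [  0.           0.           1.        ]] [[-2.21982419e-01 -9.74983106e-01 -1.14781445e-02  1.86237282e+02]
 [-8.93961998e-01  2.08207534e-01 -3.96839474e-01  5.27572220e+02]
 [ 3.89301620e-01 -7.78303616e-02 -9.17816258e-01  1.55695172e+03]
 [ 0.00000000e+00  0.00000000e+00  0.00000000e+00  1.00000000e+00]]
{'time': 0.1, 'joint_pos': array([-7.27314323e+01,  7.51174730e+00,  8.53230429e+01, -2.61779815e-03,
        8.72605226e+01, -4.89211744e+00]), 'qd': array([ 0.03885689, -0.12338187, -0.07391469,  0.03245889,  0.0427705 ,
       -0.07352796]), 'joint_efforts': array([ 1.25637929e-03, -5.70951104e+01, -5.01942980e+01, -2.03616728e-04,
        8.02969647e-03, -1.50684048e-05]), 'tool_pos': array([ 226.20181988, -555.23231426,  249.03919005]), 'tcp_rot': array([-1.79994477e+02,  9.51885055e-02, -6.78391830e+01]), 'ft_force': array([ 0.1749353 , -0.77077066, -0.03462511]), 'wrist_torque': array([-0.02953758, -0.00295045,  0.0160408 ]), 'finger_gap': 85.57335474399034}
```

View pics/scene0.png

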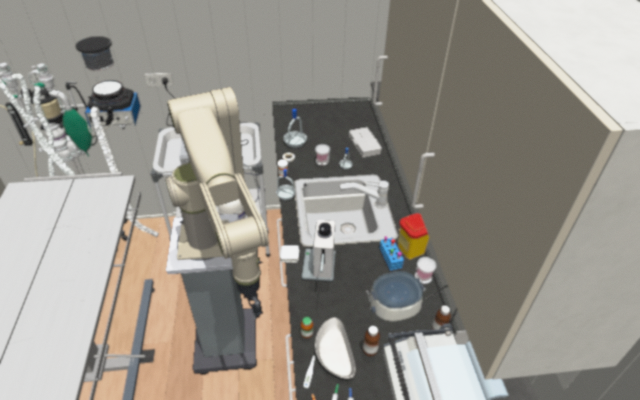

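View pics/top0.png

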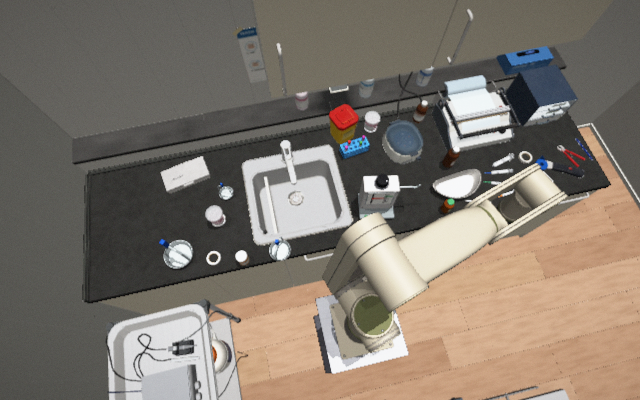

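```bash
cat > h.py <<'E'
import numpy as np, cv2
from bench import *
C={n:calibration(n) for n in("scene","top")}
def proj(n,p):
    c=C[n];q=c["world_to_cam"]@np.append(p,1.);u=c["mtx"]@q[:3];return u[:2]/u[2]
def ray(n,uv):
    c=C[n];R=c["world_to_cam"][:3,:3];t=c["world_to_cam"][:3,3]
    d=R.T@np.linalg.solve(c["mtx"],[uv[0],uv[1],1.]);return -R.T@t,d/np.linalg.norm(d)
def onz(n,uv,z):
    o,d=ray(n,uv);return o+d*(z-o[2])/d[2]
def tri(a,b):
    o1,d1=ray("scene",a);o2,d2=ray("top",b)
    A=np.array([d1,-d2]).T;s=np.linalg.lstsq(A,o2-o1,rcond=None)[0]
    p,q=o1+d1*s[0],o2+d2*s[1];return (p+q)/2,np.linalg.norm(p-q)
def crop(n,box,name,im=None,grid=True):
    if im is None: im=snapshot(n)
    x0,y0,x1,y1=box;k=min(800/(x1-x0),600/(y1-y0));k=int(k)
    o=cv2.resize(im[y0:y1,x0:x1,::-1],None,fx=k,fy=k,interpolation=cv2.INTER_CUBIC)
    if grid:
        for u in range((x0+9)//10*10,x1,10):
            cv2.line(o,((u-x0)*k,0),((u-x0)*k,4 if u%50 else 12),(0,255,255),1)
            if u%20==0: cv2.putText(o,str(u),((u-x0)*k,22),0,.4,(0,255,255),1)
        for v in range((y0+9)//10*10,y1,10):
            cv2.line(o,(0,(v-y0)*k),(6,(v-y0)*k),(0,255,255),1)
            if v%20==0: cv2.putText(o,str(v),(8,(v-y0)*k+4),0,.4,(0,255,255),1)
    cv2.imwrite("pics/"+name+".png",o)
E
python3 - <<'E'
from h import *
crop("scene",(270,100,370,175),"s_pans",cv2.imread("pics/scene0.png")[:,:,::-1])
crop("top",(150,170,300,280),"t_pans",cv2.imread("pics/top0.png")[:,:,::-1])
crop("scene",(270,165,350,290),"s_bal",cv2.imread("pics/scene0.png")[:,:,::-1])
crop("top",(340,160,440,230),"t_bal",cv2.imread("pics/top0.png")[:,:,::-1])
for n,uv in(("top",(178,255)),("top",(280,250)),("top",(226,192)),("scene",(295,139)),("scene",(286,190)),("scene",(345,164)),("top",(380,215)),("scene",(318,275))): print(n,uv,onz(n,uv,0).round())
E
```

```text
top (178, 255) [471. 716.   0.]
top (280, 250) [391. 266.   0.]
top (226, 192) [730. 466.   0.]
scene (295, 139) [476. 734.   0.]
scene (286, 190) [396. 299.   0.]
scene (345, 164) [726. 478.   0.]
top (380, 215) [ 450. -218.    0.]
scene (318, 275) [ 494. -255.    0.]
```

View pics/s_pans.png

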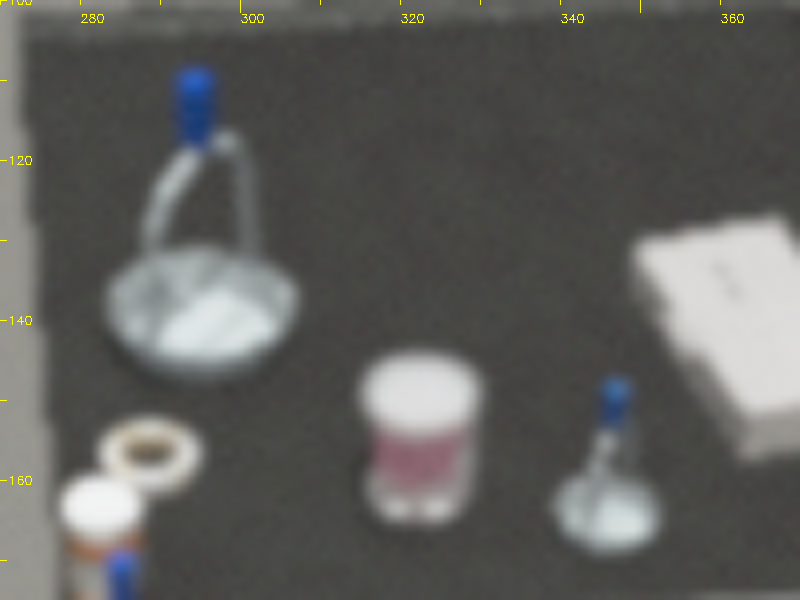

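View pics/t_pans.png

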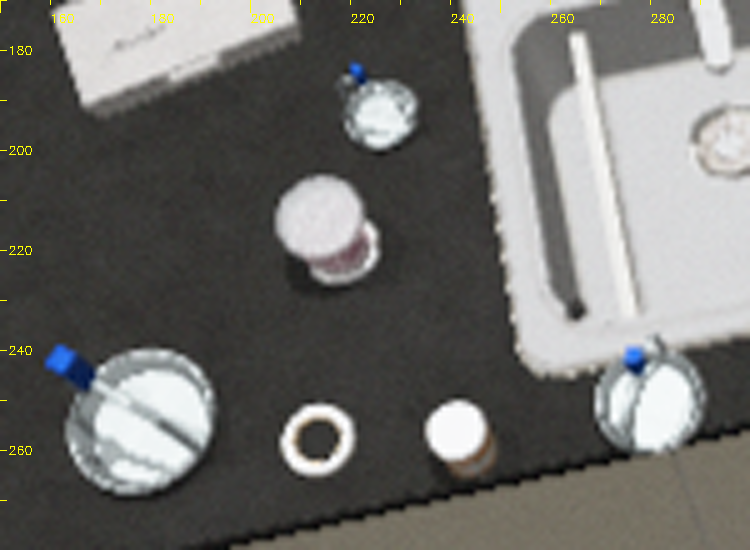

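View pics/s_bal.png

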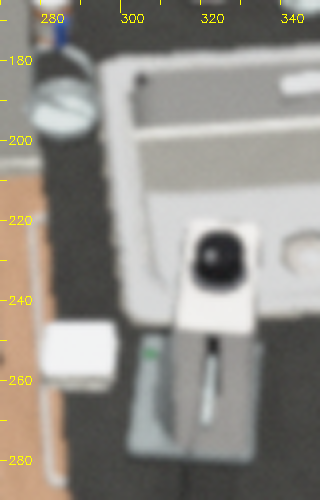

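View pics/t_bal.png

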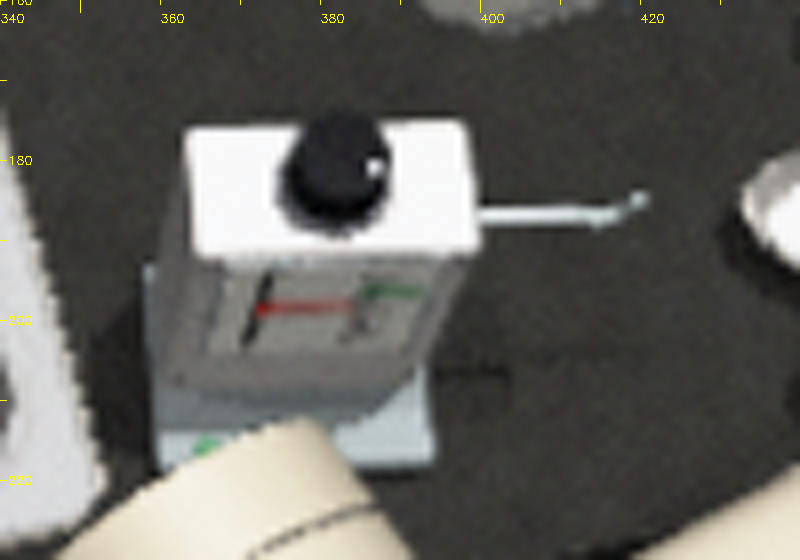

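Run:
```python
from h import *
s=cv2.imread("pics/scene0.png")[:,:,::-1];t=cv2.imread("pics/top0.png")[:,:,::-1]
crop("scene",(268,160,308,190+15),"s_p2",s); crop("top",(260,228,300,258),"t_p2",t)
crop("top",(355,165,425,215),"t_b2",t); crop("scene",(300,210,340,290),"s_b2",s)
# housing top corners (top view)
P=[onz("top",u,212) for u in((363.2,175.8),(397.8,175.2),(400.5,191.3),(364.5,192))]
print(np.round(P)); print(tri((322,228),(382,177)))
Q=[onz("scene",u,212) for u in((315,220),(333,220),(331,247),(313,246))]
print(np.round(Q))
# post blue
for n,im,b in(("scene",s,(270,160,300,190)),("top",t,(262,232,292,252))):
    x0,y0,x1,y1=b;h=cv2.cvtColor(np.ascontiguousarray(im[y0:y1,x0:x1]),cv2.COLOR_RGB2HSV)
    m=cv2.inRange(h,(100,130,60),(130,255,255));ys,xs=np.nonzero(m);print(n,xs.mean()+x0,ys.mean()+y0,xs.min()+x0,xs.max()+x0,ys.min()+y0,ys.max()+y0)
```

```text
[[ 567. -147.  212.]
 [ 536. -290.  212.]
 [ 462. -278.  212.]
 [ 493. -132.  212.]]
(array([ 518.84258637, -213.48364   ,  246.30852252]), np.float64(16.678599193294367))
[[ 492. -137.  212.]
 [ 566. -145.  212.]
 [ 538. -290.  212.]
 [ 469. -278.  212.]]
scene 284.6666666666667 172.0 284 285 170 175
top 276.53333333333336 241.66666666666666 275 278 240 244
```

View pics/s_p2.png

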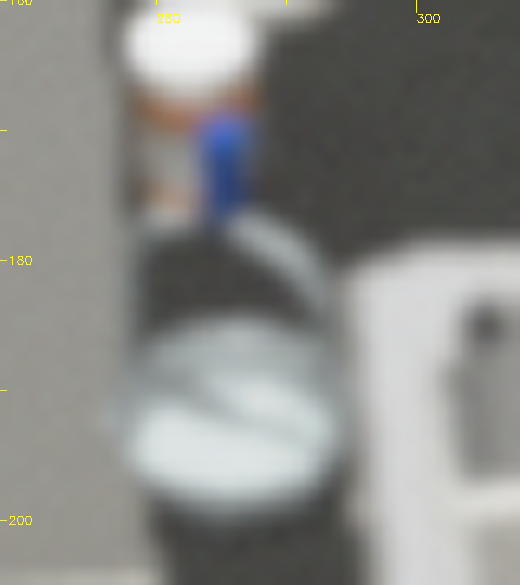

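View pics/t_p2.png

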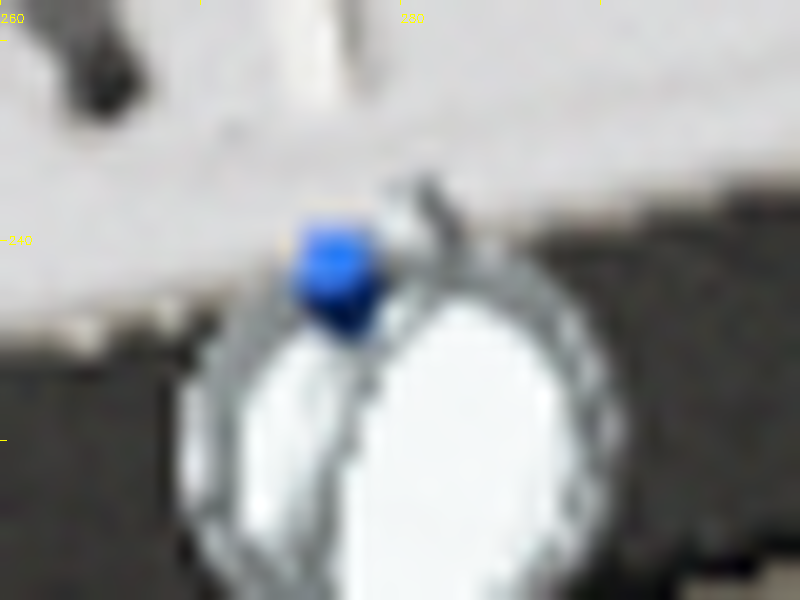

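View pics/t_b2.png

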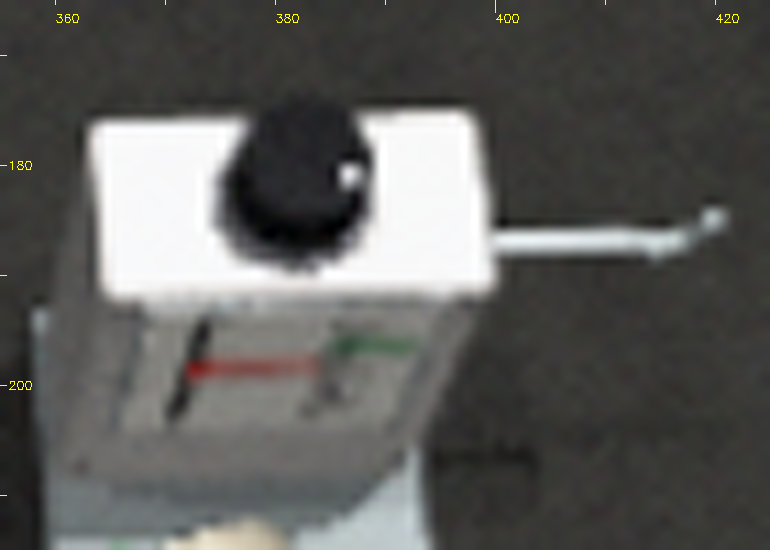

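Run:
```python
from h import *
for z,a,b in((160,(285.3,170),(276.6,241)),(121,(285,176.3),(277.5,244.3)),): print(z,onz("scene",a,z).round(1),onz("top",b,z).round(1),tri(a,b))
# dish: rim extents top at z 22
for u in((269,248),(291,248),(280,239.5)): print("rim",onz("top",u,22).round())
for u in((277.5,193),(294.3,193),(286,185),(286,200)): print("rimS",onz("scene",u,22).round())
for u in((280.8,237.5),(282,238.5),(275.5,258)): print("legs top",onz("top",u,22).round())
for u in((279,188.5),(292,194.5),(293,184)): print("legs sc",onz("scene",u,22).round())
s=cv2.imread("pics/scene0.png")[:,:,::-1];crop("scene",(300,240,340,270+10),"s_h",s)
```

```text
160 [395.1 262.7 160. ] [383.9 265.8 160. ] (array([390.82540556, 267.25354498, 153.89465449]), np.float64(9.728967110040632))
121 [392.4 262.7 121. ] [381.5 266.7 121. ] (array([388.31753635, 268.07917705, 114.29416387]), np.float64(9.259918065743648))
rim [404. 311.  22.]
rim [382. 216.  22.]
rim [432. 257.  22.]
rimS [352. 256.  22.]
rimS [434. 248.  22.]
rimS [397. 312.  22.]
rimS [390. 201.  22.]
legs top [440. 251.  22.]
legs top [434. 247.  22.]
legs top [353. 291.  22.]
legs sc [361. 289.  22.]
legs sc [422. 238.  22.]
legs sc [433. 317.  22.]
```

View pics/s_h.png

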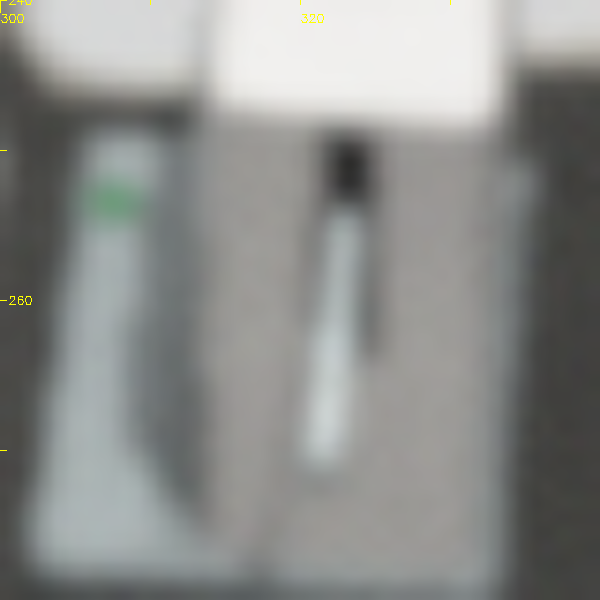

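Run:
```python
from h import *
t=cv2.imread("pics/top0.png")[:,:,::-1];crop("top",(262,232,298,268),"t_p3",t)
```

```text
(no output)
```

View pics/t_p3.png

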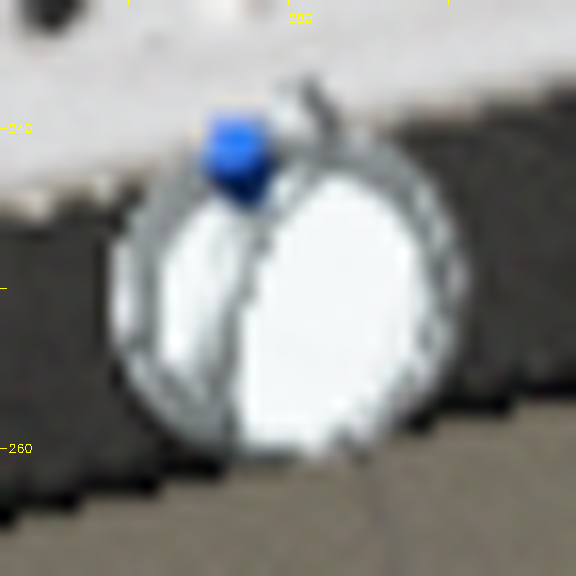

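Run:
```python
from h import *
c=np.array([391,265.])
for yaw in(-40,-32,-26,-20):
    e=np.array([np.cos(np.radians(yaw)),np.sin(np.radians(yaw))])
    print(yaw,[ (n,[tuple(proj(n,np.append(c+s*r*e,z)).round(1)) for s,r,z in((1,46,22),(1,44,92),(0,0,118),(-1,44,92),(-1,46,22))]) for n in("scene","top")])
s=cv2.imread("pics/scene0.png")[:,:,::-1];crop("scene",(270,165,302,201),"s_p3",s)
print(tri((321.3,270.5),(414.5,188)),tri((321.3,268),(419.5,185)))
# hook arm line
for z in(168,172): print(z,onz("top",(400,186.7),z),onz("top",(414.5,187.5),z),onz("scene",(323,254.5),z),onz("scene",(321.3,269),z))
```

```text
-40 [('scene', [(np.float64(292.9), np.float64(194.8)), (np.float64(292.2), np.float64(183.9)), (np.float64(284.7), np.float64(176.5)), (np.float64(277.6), np.float64(177.3)), (np.float64(277.9), np.float64(187.9))]), ('top', [(np.float64(284.9), np.float64(239.6)), (np.float64(283.2), np.float64(235.2)), (np.float64(277.6), np.float64(242.3)), (np.float64(273.1), np.float64(253.0)), (np.float64(274.7), np.float64(257.6))])]
-32 [('scene', [(np.float64(293.6), np.float64(194.1)), (np.float64(292.9), np.float64(183.2)), (np.float64(284.7), np.float64(176.5)), (np.float64(276.9), np.float64(178.0)), (np.float64(277.2), np.float64(188.6))]), ('top', [(np.float64(283.6), np.float64(239.1)), (np.float64(281.9), np.float64(234.7)), (np.float64(277.6), np.float64(242.3)), (np.float64(274.4), np.float64(253.6)), (np.float64(276.0), np.float64(258.2))])]
-26 [('scene', [(np.float64(294.0), np.float64(193.5)), (np.float64(293.3), np.float64(182.6)), (np.float64(284.7), np.float64(176.5)), (np.float64(276.5), np.float64(178.6)), (np.float64(276.8), np.float64(189.2))]), ('top', [(np.float64(282
[... 446 characters left out ...]
38.6)), (np.float64(279.9), np.float64(234.2)), (np.float64(277.6), np.float64(242.3)), (np.float64(276.5), np.float64(254.1)), (np.float64(278.1), np.float64(258.6))])]
(array([ 488.77164562, -359.22489067,  156.96228855]), np.float64(8.05437981794637)) (array([ 485.91195937, -372.67656982,  188.29793549]), np.float64(9.536600270937969))
168 [ 500.2748336  -296.96569307  168.        ] [ 482.5232688  -356.33789462  168.        ] [ 507.74255639 -287.47060547  168.        ] [ 492.27898477 -359.01098063  168.        ]
172 [ 498.66280002 -295.63495147  172.        ] [ 480.95945697 -354.84586972  172.        ] [ 507.23849916 -290.88379942  172.        ] [ 491.81774586 -362.22608068  172.        ]
```

View pics/s_p3.png

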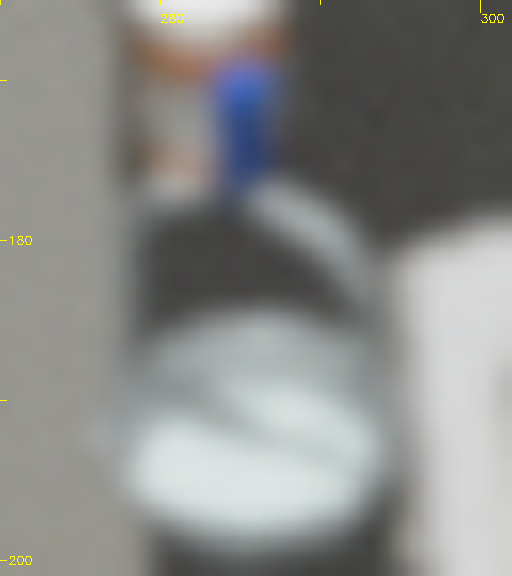

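```bash
cat >> h.py <<'E'
def plan(x,y,z,yaw=None):
    from scipy.spatial.transform import Rotation as Ro
    s=sense();R=Ro.from_euler("xyz",s["tcp_rot"],degrees=True).as_matrix()
    d=R.T@(np.array([x,y,z])-s["tool_pos"]);dy=0 if yaw is None else -((yaw-s["tcp_rot"][2]+180)%360-180)
    print("t",round(s["time"],2),"pos",s["tool_pos"].round(1),"rot",s["tcp_rot"].round(1),"F",s["ft_force"].round(1),"gap",round(s["finger_gap"],1))
    print("units xyz",(d/20).round(2),"turn units",round(np.radians(dy)/.08,2),"tool mm",d.round(1))
E
python3 -m pendant '[[[0,0,-0.9,-0.87],[0,0,-0.9,-0.87],[0,0,-0.9,-0.87],[0,0,-0.9,-0.87],[0,0,-0.9,-0.87],[0,0,-0.9,-0.87],[0,0,-0.9,-0.87],[0,0,-0.9,-0.87],[0,0,-0.9,-0.87],[0,0,-0.9,-0.87]]]' 1 60
python3 -c "
from h import *
plan(440,-300,410,-28);plan(460,0,400,-28)"
```

```text
time: 0.93
tool_pos: [225.3, -552.3, 423.2]
tcp_rot: [-178.9, 1.0, -26.2]
ft_force: [-0.1, -0.4, -0.9]
finger_gap: 85.7
t 0.93 pos [ 225.3 -552.3  423.2] rot [-178.9    1.   -26.2] F [-0.1 -0.4 -0.9] gap 85.7
units xyz [  4.07 -16.04   0.88] turn units 0.39 tool mm [  81.5 -320.9   17.7]
t 0.93 pos [ 225.3 -552.3  423.2] rot [-178.9    1.   -26.2] F [-0.1 -0.4 -0.9] gap 85.7
units xyz [ -1.64 -29.93   1.74] turn units 0.39 tool mm [ -32.9 -598.6   34.8]
```

```bash
python3 -m pendant '[[[0.4,-1,0,0],[0.4,-1,0,0],[0.4,-1,0,0],[0.4,-1,0,0],[0.4,-1,0,0],[0.4,-1,0,0],[0.4,-1,0,0],[0.4,-1,0,0],[0.4,-1,0,0],[0.4,-1,0,0]]]'
python3 -m pendant '[[[0.1,-1,0,0],[0.1,-1,0,0],[0.1,-1,0,0],[0.1,-1,0,0],[0.1,-1,0,0],[0.1,-1,0,0],[0.1,-1,0,0],[0.1,-1,0,0],[0.1,-1,0,0],[0.1,-1,0,0]]]'
python3 -c "
from h import *
plan(460,0,400,-28);plan(391,265,300,-28)"
```

```text
time: 1.77
tool_pos: [387.6, -404.9, 425.7]
tcp_rot: [-179.0, 1.1, -26.4]
ft_force: [0.3, 0.7, -0.4]
finger_gap: 85.1
time: 2.6
tool_pos: [498.8, -224.6, 422.7]
tcp_rot: [-178.9, 1.7, -26.3]
ft_force: [-0.1, -0.5, 0.4]
finger_gap: 85.4
t 2.6 pos [ 498.8 -224.6  422.7] rot [-178.9    1.7  -26.3] F [-0.1 -0.5  0.4] gap 85.4
units xyz [-6.68 -9.18  1.52] turn units 0.37 tool mm [-133.6 -183.5   30.3]
t 2.6 pos [ 498.8 -224.6  422.7] rot [-178.9    1.7  -26.3] F [-0.1 -0.5  0.4] gap 85.4
units xyz [-15.49 -19.42   6.98] turn units 0.37 tool mm [-309.9 -388.4  139.7]
```

```bash
python3 -m pendant '[[[-0.66,-0.95,0,0],[-0.66,-0.95,0,0],[-0.66,-0.95,0,0],[-0.66,-0.95,0,0],[-0.66,-0.95,0,0],[-0.66,-0.95,0,0],[-0.66,-0.95,0,0],[-0.66,-0.95,0,0],[-0.66,-0.95,0,0],[-0.66,-0.95,0,0]]]'
python3 -m pendant '[[[-0.8,-0.95,0.3,0.04],[-0.8,-0.95,0.3,0.04],[-0.8,-0.95,0.3,0.04],[-0.8,-0.95,0.3,0.04],[-0.8,-0.95,0.3,0.04],[-0.8,-0.95,0.3,0.04],[-0.8,-0.95,0.3,0.04],[-0.8,-0.95,0.3,0.04],[-0.8,-0.95,0.3,0.04],[-0.8,-0.95,0.3,0.04]]]'
python3 -c "
from h import *
plan(391,265,300,-28)"
```

```text
time: 3.43
tool_pos: [463.0, 14.9, 424.1]
tcp_rot: [-178.9, 2.4, -26.3]
ft_force: [-0.1, 0.4, 0.3]
finger_gap: 85.3
time: 4.27
tool_pos: [400.4, 270.2, 369.8]
tcp_rot: [-179.2, 2.6, -28.3]
ft_force: [0.4, -0.5, 0.1]
finger_gap: 85.6
t 4.27 pos [400.4 270.2 369.8] rot [-179.2    2.6  -28.3] F [ 0.4 -0.5  0.1] gap 85.6
units xyz [-0.14  0.5   3.49] turn units -0.07 tool mm [-2.7 10.  69.9]
```

```bash
python3 -m pendant '[[[0,0.1,1,0],[0,0.1,1,0],[0,0.1,1,0],[0,0.1,1,0],[0,0.1,1,0],[0,0,1,0],[0,0,1,0],[0,0,0.5,0],[0,0,0,0],[0,0,0,0]]]'
python3 - <<'E'
from h import *
s=snapshot("scene");t=snapshot("top");cv2.imwrite("pics/s1.png",s[:,:,::-1]);cv2.imwrite("pics/t1.png",t[:,:,::-1])
crop("scene",(262,135,318,205),"s1c",s);crop("top",(250,210,310,260),"t1c",t)
plan(391,265,145,-28); p=sense()["tool_pos"]; print(proj("scene",p),proj("top",p),proj("scene",p-[0,0,12]),proj("top",p-[0,0,12]))
E
```

```text
time: 5.1
tool_pos: [384.6, 271.3, 208.7]
tcp_rot: [-179.5, 2.9, -27.8]
ft_force: [0.1, -0.6, -0.2]
finger_gap: 85.6
t 5.2 pos [385.2 271.6 209.6] rot [-179.4    2.8  -27.8] F [-0.9 -0.1  0.7] gap 85.2
units xyz [0.57 0.19 3.21] turn units 0.04 tool mm [11.4  3.8 64.1]
[282.72133123 160.76881418] [273.78288199 237.35117138] [282.81443187 162.77109598] [274.12448314 238.25376695]
```

View pics/s1c.png

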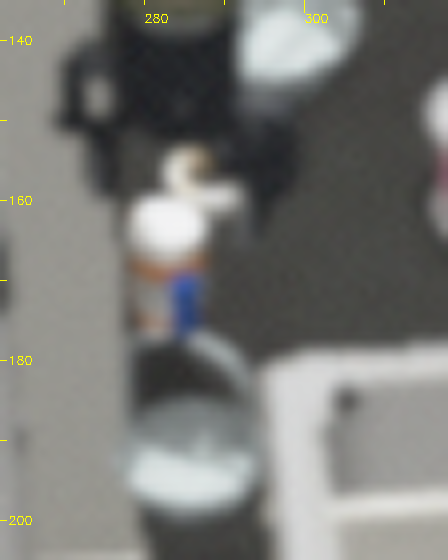

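View pics/t1c.png

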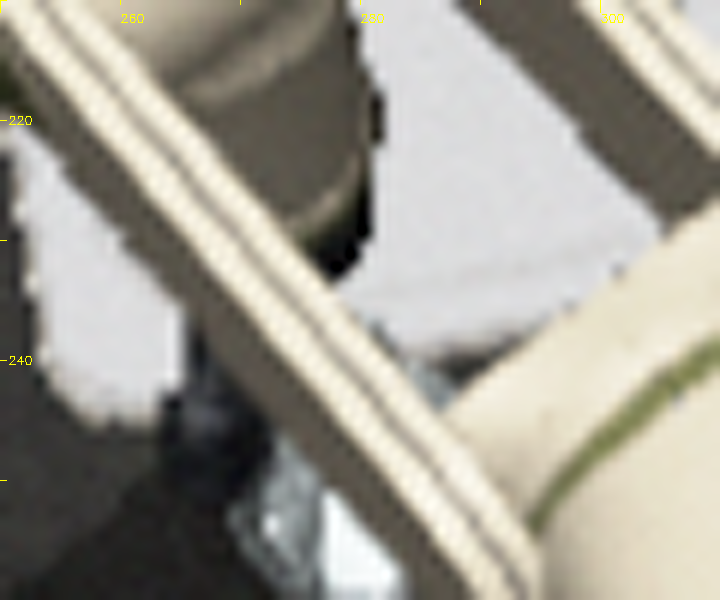

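```bash
python3 -c "
from h import *
plan(389.5,267,145,-28)"; python3 -m pendant '[[[0.08,0.03,0.4,0],[0.08,0.03,0.4,0],[0.08,0.03,0.4,0],[0.08,0.03,0.4,0],[0.08,0.03,0.4,0],[0,0,0.4,0],[0,0,0.3,0],[0,0,0.1,0],[0,0,0,0],[0,0,0,0]]]'
python3 - <<'E'
from h import *
s=snapshot("scene");crop("scene",(262,135,318,205),"s2c",s);plan(389.5,267,145,-28)
E
```

```text
t 5.2 pos [385.2 271.6 209.6] rot [-179.4    2.8  -27.8] F [-0.9 -0.1  0.7] gap 85.2
units xyz [0.46 0.14 3.21] turn units 0.04 tool mm [ 9.1  2.7 64.2]
time: 6.03
tool_pos: [391.4, 267.2, 150.6]
tcp_rot: [-179.1, 2.6, -27.8]
ft_force: [-0.4, -0.3, 0.3]
finger_gap: 85.4
t 6.08 pos [391.4 267.2 150.7] rot [-179.1    2.6  -27.8] F [-1.3 -0.3  0. ] gap 85.4
units xyz [-0.07  0.06  0.29] turn units 0.03 tool mm [-1.3  1.2  5.8]
```

View pics/s2c.png

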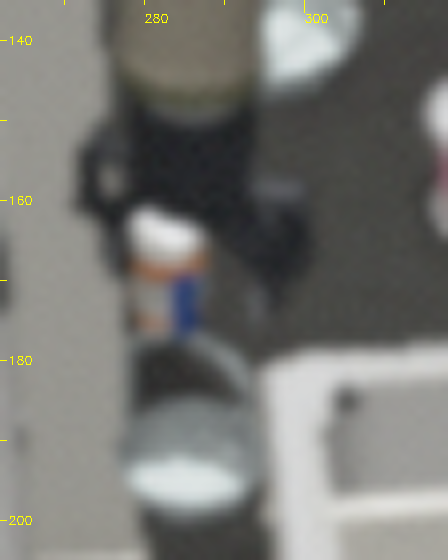

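```bash
python3 -m pendant '[[[0,0,0.12,0],[0,0,0,0],[0,0,0,0],[0,0,0,0],[0,0,0,0],[0,0,0,0],[0,0,0,0],[0,0,0,0],[0,0,0,0],[0,0,0,0]]]' -1 60
python3 -m pendant '[[[0,0,-0.3,0],[0,0,-0.5,0],[0,0,-0.7,0],[0,0,-0.7,0],[0,0,-0.7,0],[0,0,-0.7,0],[0,0,-0.7,0],[0,0,-0.5,0],[0,0,-0.3,0],[0,0,0,0]]]'
python3 - <<'E'
from h import *
s=snapshot("scene");crop("scene",(255,100,325,205),"s3c",s);t=snapshot("top");crop("top",(230,190,310,260),"t3c",t);plan(391,267,400,-11.5)
E
```

```text
time: 6.92
tool_pos: [392.8, 268.0, 150.4]
tcp_rot: [-178.9, 2.5, -27.8]
ft_force: [-0.0, -0.5, -0.0]
finger_gap: 12.9
time: 7.75
tool_pos: [393.2, 262.9, 258.7]
tcp_rot: [-179.3, 2.8, -27.8]
ft_force: [0.3, -0.6, -2.9]
finger_gap: 13.3
t 7.85 pos [392.7 262.7 257. ] rot [-179.4    2.8  -27.8] F [-0.7  0.  -3.6] gap 12.9
units xyz [-0.53 -0.23 -7.13] turn units -3.56 tool mm [ -10.5   -4.6 -142.6]
```

View pics/s3c.png

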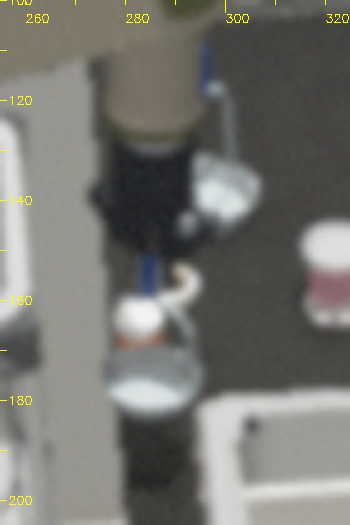

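View pics/t3c.png

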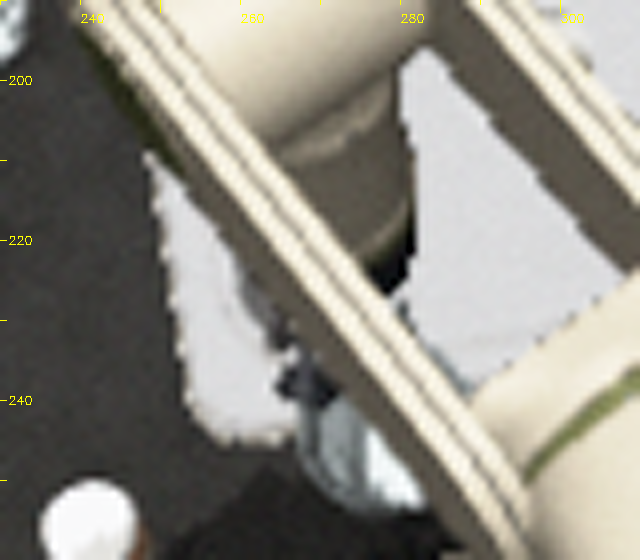

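```bash
python3 - <<'E'
from h import *
print(onz("top",(447,206),85),onz("top",(449,157),90),onz("top",(457,184),30),onz("scene",(307,321),85),onz("scene",(371,333),90),onz("scene",(335,348),40))
t=cv2.imread("pics/top0.png")[:,:,::-1];crop("top",(400,140,480,220),"t_v",t)
E
python3 -m pendant '[[[0,0,-1,-0.36],[0,0,-1,-0.36],[0,0,-1,-0.36],[0,0,-1,-0.36],[0,0,-1,-0.36],[0,0,-1,-0.36],[0,0,-1,-0.36],[0,0,-1,-0.36],[0,0,-1,-0.36],[0,0,-0.8,-0.36]]]'
python3 -c "
from h import *
plan(480,0,450,-11.5)"
```

```text
[ 396.07611381 -498.14889137   85.        ] [ 626.37740305 -593.33310433   90.        ] [ 508.40809086 -608.19266393   30.        ] [ 420.22680607 -528.05054457   85.        ] [ 643.54791034 -606.31885956   90.        ] [ 512.34057955 -622.13541141   40.        ]
time: 8.68
tool_pos: [396.8, 254.7, 441.8]
tcp_rot: [-179.6, 4.0, -10.6]
ft_force: [-0.2, -0.3, -3.2]
finger_gap: 12.9
t 8.68 pos [396.8 254.7 441.8] rot [-179.6    4.   -10.6] F [-0.2 -0.3 -3.2] gap 12.9
units xyz [ 6.39 11.75 -0.94] turn units 0.2 tool mm [127.7 235.  -18.8]
```

View pics/t_v.png

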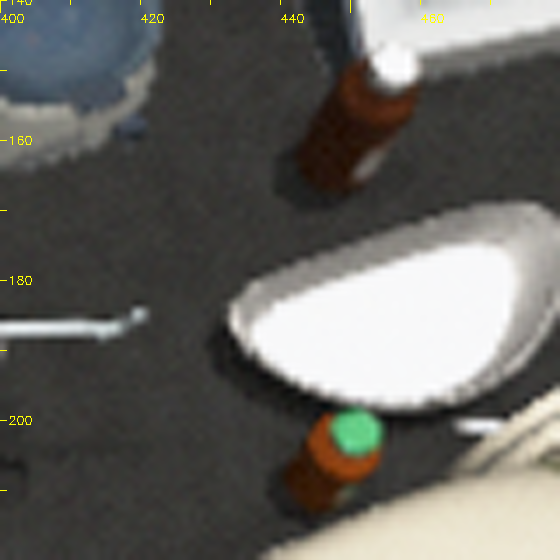

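```bash
python3 -m pendant '[[[0.6,1,-0.1,0],[0.6,1,-0.1,0],[0.6,1,-0.1,0],[0.6,1,-0.1,0],[0.6,1,-0.1,0],[0.6,1,-0.1,0],[0.5,1,0,0],[0.5,1,0,0],[0.5,1,0,0],[0.4,1,0,0]]]'
python3 -c "
from h import *
plan(467,-449,450,-11.5)"
```

```text
time: 9.52
tool_pos: [471.6, 33.4, 437.0]
tcp_rot: [-179.6, 4.7, -9.9]
ft_force: [-0.5, -0.1, -3.1]
finger_gap: 12.6
t 9.52 pos [471.6  33.4 437. ] rot [-179.6    4.7   -9.9] F [-0.5 -0.1 -3.1] gap 12.6
units xyz [ 3.86 23.79 -1.14] turn units 0.34 tool mm [ 77.3 475.8 -22.8]
```

```bash
python3 -m pendant '[[[0.16,1,-0.15,0],[0.16,1,-0.15,0],[0.16,1,-0.15,0],[0.16,1,-0.15,0],[0.16,1,-0.15,0],[0.16,1,-0.15,0.06],[0.16,1,-0.15,0.06],[0.16,1,-0.15,0.06],[0.16,1,-0.15,0.06],[0.16,1,-0.15,0.06]]]'
python3 -c "
from h import *
plan(467,-449,450,-11.5)"
```

```text
time: 10.35
tool_pos: [468.6, -179.9, 447.1]
tcp_rot: [-179.6, 6.2, -11.3]
ft_force: [0.9, 0.7, -3.6]
finger_gap: 12.8
t 10.35 pos [ 468.6 -179.9  447.1] rot [-179.6    6.2  -11.3] F [ 0.9  0.7 -3.6] gap 12.8
units xyz [ 2.53 13.21 -0.52] turn units 0.04 tool mm [ 50.7 264.2 -10.4]
```

```bash
python3 -m pendant '[[[0.2,1,0,0],[0.2,1,0,0],[0.2,1,0,0],[0.2,1,0,0],[0.2,1,0,0],[0.2,1,0,0],[0.2,1,0,0],[0.2,1,0,0],[0.2,1,0,0],[0.2,1,0,0]]]'
python3 -c "
from h import *
plan(467,-449,260,-11.5)"
```

```text
time: 11.18
tool_pos: [466.8, -393.4, 424.6]
tcp_rot: [-178.9, 7.3, -11.2]
ft_force: [-1.0, -0.6, -3.7]
finger_gap: 12.7
t 11.18 pos [ 466.8 -393.4  424.6] rot [-178.9    7.3  -11.2] F [-1.  -0.6 -3.7] gap 12.7
units xyz [1.59 2.88 8.04] turn units 0.06 tool mm [ 31.8  57.6 160.9]
```

```bash
python3 -m pendant '[[[0.2,1,0,0],[0.2,1,0,0],[0.2,1,0,0],[0.1,0,0.6,0],[0.1,0,0.8,0],[0.1,0,0.8,0],[0.1,0,0.8,0],[0.1,0,0.8,0],[0.1,0,0.8,0],[0,0,0.8,0]]]'
python3 -m pendant '[[[0,0,0.6,0],[0,0,0.6,0],[0,0,0.3,0],[0,0,0,0],[0,0,0,0],[0,0,0,0],[0,0,0,0],[0,0,0,0],[0,0,0,0],[0,0,0,0]]]'
python3 - <<'E'
from h import *
s=snapshot("scene");t=snapshot("top");crop("scene",(270,200,350,320),"s4c",s);crop("top",(340,150,460,240),"t4c",t)
plan(486,-356,260,-11.5); p=sense()["tool_pos"];print(proj("scene",p),proj("top",p))
E
```

```text
time: 12.02
tool_pos: [462.2, -459.1, 291.0]
tcp_rot: [-178.2, 8.2, -11.4]
ft_force: [0.3, -0.2, -2.9]
finger_gap: 12.9
time: 12.85
tool_pos: [456.0, -454.1, 248.8]
tcp_rot: [-177.6, 8.9, -11.3]
ft_force: [-0.1, -0.5, -3.7]
finger_gap: 12.6
t 12.95 pos [ 456.  -454.1  248.8] rot [-177.6    8.9  -11.3] F [-0.8 -0.  -2.2] gap 12.7
units xyz [ 0.42 -5.13 -0.42] turn units 0.04 tool mm [   8.3 -102.5   -8.4]
[314.81968759 276.24652873] [443.91267479 179.96818463]
```

View pics/s4c.png

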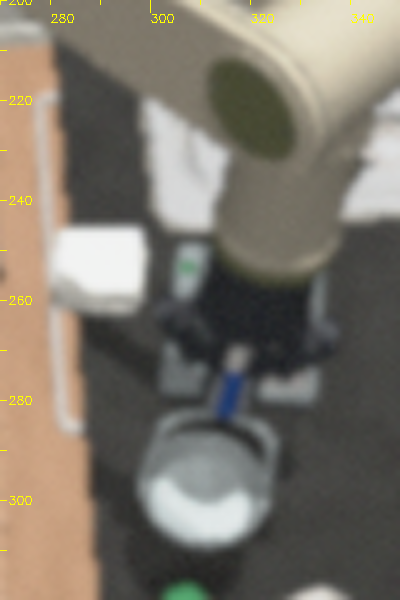

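View pics/t4c.png

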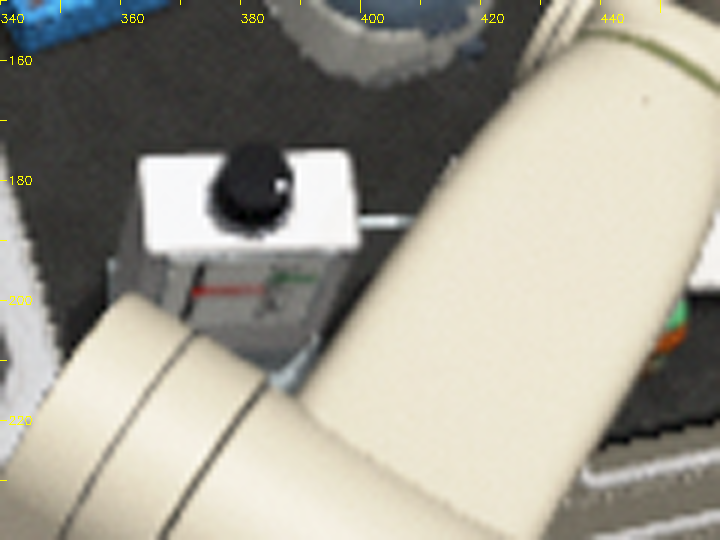

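```bash
python3 -m pendant '[[[0.07,-0.4,0,0],[0.07,-0.6,0,0],[0.07,-0.6,0,0],[0.07,-0.6,0,0],[0.07,-0.6,0,0],[0.07,-0.6,0,0],[0.07,-0.6,0,0],[0.07,-0.4,0,0],[0.07,-0.3,0,0],[0.07,0,0,0]]]'
python3 - <<'E'
from h import *
s=snapshot("scene");t=snapshot("top");crop("scene",(270,200,350,320),"s5c",s);crop("top",(340,150,460,240),"t5c",t)
plan(491,-357.5,230,-11.5); print(sense()["joint_pos"].round(1),sense()["joint_efforts"].round(1))
E
```

```text
time: 13.78
tool_pos: [492.7, -352.6, 251.7]
tcp_rot: [-177.6, 8.8, -11.1]
ft_force: [-0.2, -0.3, -4.0]
finger_gap: 13.1
t 13.88 pos [ 492.4 -353.9  251.5] rot [-177.6    8.8  -11.2] F [-0.8 -0.3 -4. ] gap 13.2
units xyz [0.13 0.23 1.06] turn units 0.07 tool mm [ 2.6  4.7 21.2]
[-39.4  16.9  74.8  -2.1  97.2 -28.1] [  1.  -66.6 -50.5  -0.2   1.4   0.1]
```

View pics/s5c.png

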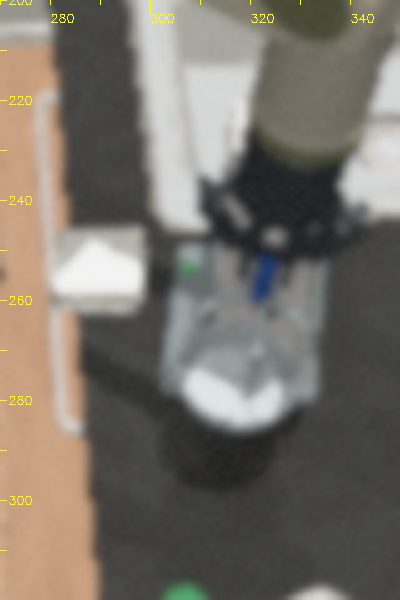

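View pics/t5c.png

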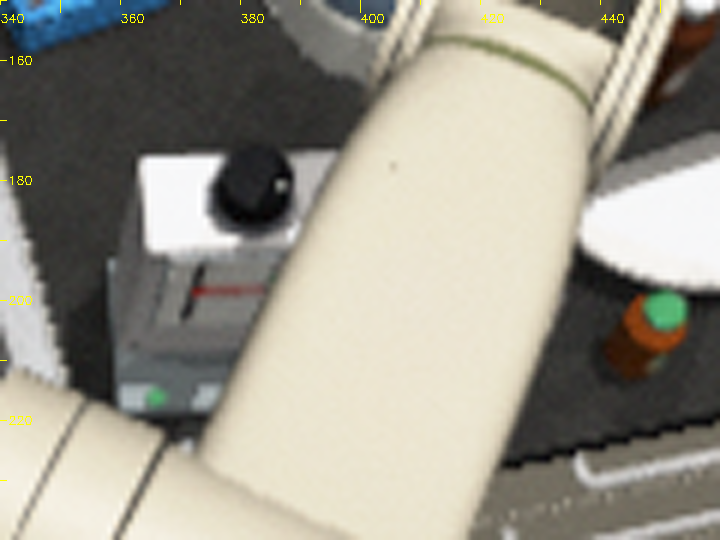

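```bash
python3 -m pendant '[[[0.02,0.05,0.4,0.01],[0.02,0.05,0.4,0],[0.02,0.05,0.4,0],[0.02,0,0.4,0],[0.02,0,0.3,0],[0,0,0,0],[0,0,0,0],[0,0,0,0],[0,0,0,0],[0,0,0,0]]]'
python3 - <<'E'
from h import *
s=snapshot("scene");crop("scene",(300,225,345,295),"s6c",s)
plan(491,-357.5,200,-11.5)
p=np.array([486,-356,165]);print(proj("scene",p),proj("scene",p+[-18*.19,-18*.98,22]))
E
```

```text
time: 14.72
tool_pos: [485.5, -357.3, 206.9]
tcp_rot: [-177.6, 9.0, -11.5]
ft_force: [-0.2, -0.1, -3.1]
finger_gap: 12.7
t 14.77 pos [ 485.5 -357.4  207.1] rot [-177.6    9.   -11.5] F [ 0.2  0.8 -3.5] gap 12.4
units xyz [ 0.32 -0.04  0.31] turn units 0.0 tool mm [ 6.5 -0.7  6.2]
[319.56785228 269.02372   ] [319.30774906 269.03492075]
```

View pics/s6c.png

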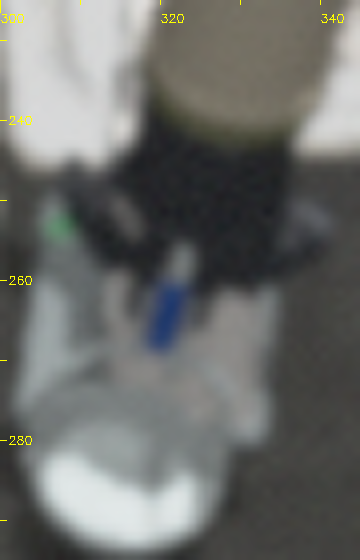

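```bash
python3 -m pendant '[[[0.12,0,0.2,0],[0.12,0,0.2,0],[0.12,0,0.2,0],[0.03,0,0.2,0],[0.03,0,0.2,0],[0.03,0,0.2,0],[0,0,0,0],[0,0,0,0],[0,0,0,0],[0,0,0,0]]]'
python3 -m pendant '[[[0.03,0,0.2,0],[0.03,0,0.2,0],[0.03,0,0.2,0],[0.03,0,0.2,0],[0.03,0,0.2,0],[0,0,0,0],[0,0,0,0],[0,0,0,0],[0,0,0,0],[0,0,0,0]]]'
python3 - <<'E'
from h import *
s=snapshot("scene");crop("scene",(300,225,345,295),"s7c",s);t=snapshot("top");crop("top",(340,150,460,240),"t7c",t)
plan(491,-357.5,170,-11.5)
E
```

```text
time: 15.6
tool_pos: [492.9, -358.0, 181.5]
tcp_rot: [-177.7, 8.8, -11.5]
ft_force: [0.6, -0.7, -1.2]
finger_gap: 12.7
time: 16.43
tool_pos: [493.5, -357.5, 160.9]
tcp_rot: [-177.7, 8.7, -11.5]
ft_force: [0.7, 1.0, 1.2]
finger_gap: 13.2
t 16.53 pos [ 493.6 -357.5  161. ] rot [-177.8    8.7  -11.5] F [0.8 1.1 1.4] gap 13.0
units xyz [-0.19  0.01 -0.43] turn units 0.01 tool mm [-3.8  0.2 -8.5]
```

View pics/s7c.png

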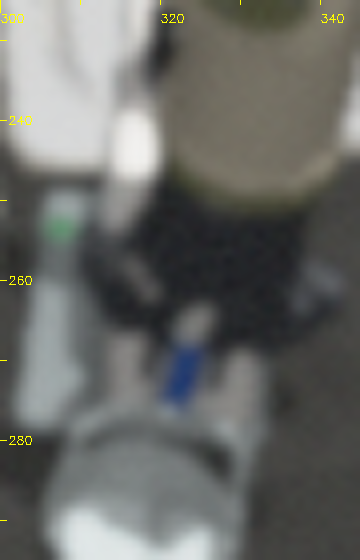

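View pics/t7c.png

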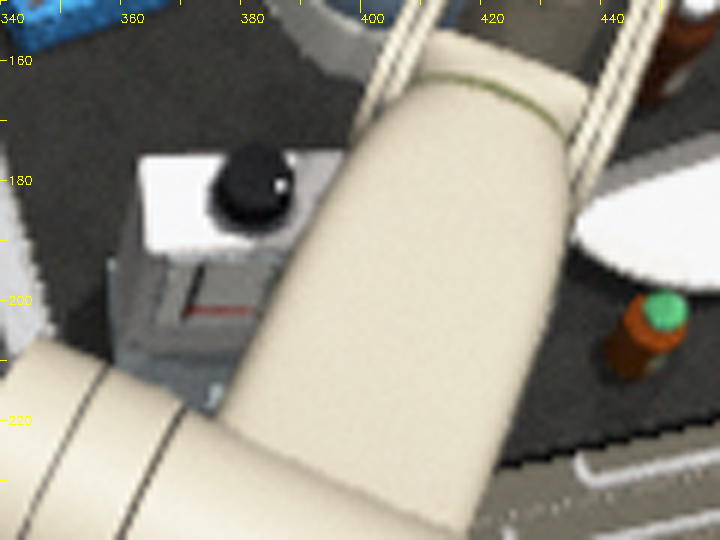

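```bash
python3 -m pendant '[[[0,0,-0.2,0],[0,0,-0.2,0],[0,0,-0.1,0],[0,0,0,0],[0,0,0,0],[0,0,0,0],[0,0,0,0],[0,0,0,0],[0,0,0,0],[0,0,0,0]]]'
python3 -m pendant '[[[0,0,0,0],[0,0,0,0],[0,0,0,0],[0,0,0,0],[0,0,0,0],[0,0,0,0],[0,0,0,0],[0,0,0,0],[0,0,0,0],[0,0,0,0]]]' 0.2
python3 - <<'E'
from h import *
s=snapshot("scene");crop("scene",(300,225,345,295),"s8c",s);t=snapshot("top");crop("top",(340,150,460,240),"t8c",t)
plan(491,-357.5,170,-11.5)
E
```

```text
time: 17.37
tool_pos: [494.3, -357.8, 171.4]
tcp_rot: [-177.7, 8.8, -11.5]
ft_force: [-0.3, 0.6, 0.1]
finger_gap: 13.2
time: 18.2
tool_pos: [494.6, -358.5, 171.6]
tcp_rot: [-177.8, 8.7, -11.5]
ft_force: [-0.7, 0.4, -0.1]
finger_gap: 51.4
t 18.3 pos [ 494.6 -358.5  171.6] rot [-177.8    8.7  -11.5] F [-0.7  0.7 -0.9] gap 51.5
units xyz [-0.17 -0.01  0.11] turn units 0.0 tool mm [-3.4 -0.2  2.1]
```

View pics/s8c.png

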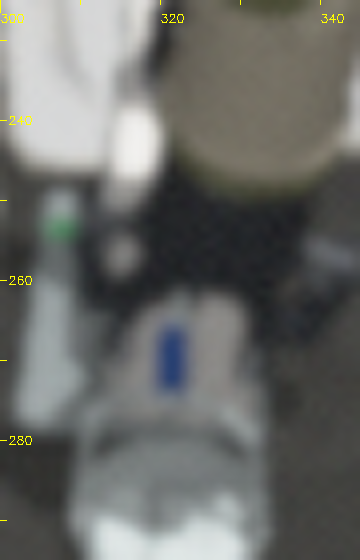

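View pics/t8c.png

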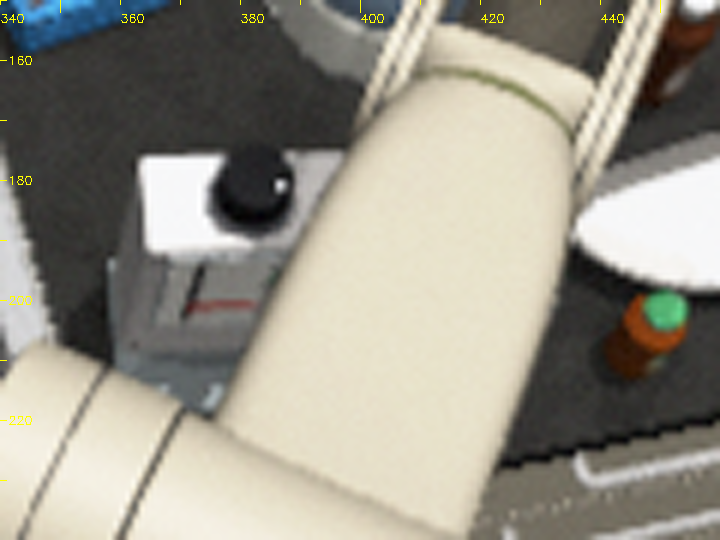

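```bash
python3 -m pendant '[[[0,0,0,0],[0,0,0,0],[0,0,0,0],[-0.02,0,-0.15,0],[-0.05,0,-0.3,0],[-0.07,0,-0.45,0],[-0.09,0,-0.6,0],[-0.1,0,-0.7,0],[-0.1,0,-0.8,0],[-0.1,0,-0.9,0]]]' 1
python3 -c "
from h import *
plan(515,-212,330,-11.5)"
python3 -m pendant '[[[-0.1,0,-0.9,0],[-0.1,0,-0.9,0],[-0.1,0,-0.9,0],[-0.1,0,-0.9,0],[0,0,0,0],[0,0,0,0],[0,0,0,0],[0,0,0,0],[0,0,0,0],[0,0,0,0]]]' 1
python3 - <<'E'
from h import *
s=snapshot("scene");t=snapshot("top");crop("scene",(270,200,350,320),"s9c",s);crop("top",(340,150,460,240),"t9c",t)
plan(515,-212,290,-11.5)
E
```

```text
time: 19.13
tool_pos: [493.6, -360.6, 253.1]
tcp_rot: [-177.6, 9.1, -11.5]
ft_force: [-0.3, -0.6, 0.8]
finger_gap: 85.8
t 19.13 pos [ 493.6 -360.6  253.1] rot [-177.6    9.1  -11.5] F [-0.3 -0.6  0.8] gap 85.8
units xyz [-1.03 -7.65 -3.41] turn units 0.01 tool mm [ -20.6 -152.9  -68.2]
time: 19.97
tool_pos: [497.2, -365.5, 343.4]
tcp_rot: [-178.0, 8.3, -11.5]
ft_force: [-0.7, -0.1, 0.3]
finger_gap: 85.4
t 20.07 pos [ 497.2 -365.5  343.2] rot [-178.     8.3  -11.5] F [-0.4  0.7  0.2] gap 84.7
units xyz [-0.27 -7.6   2.99] turn units -0.01 tool mm [  -5.5 -152.    59.8]
```

View pics/s9c.png

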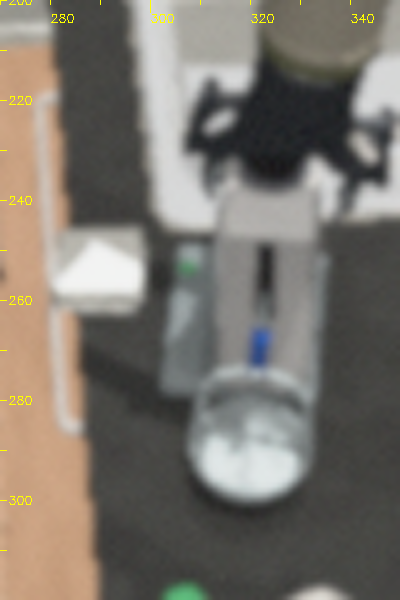

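View pics/t9c.png

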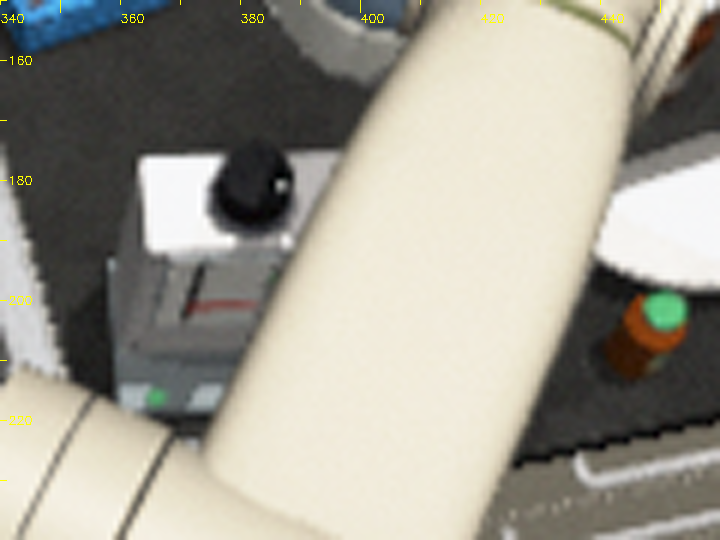

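```bash
python3 - <<'E'
from h import *
# front plane of balance: through origin, normal ex
yaw=np.radians(-11.5);ex=np.array([np.cos(yaw),np.sin(yaw),0]);K=np.array([514.5,-212,0]);O=K-37.5*ex
def face(uv):
    o,d=ray("top",uv);s=((O-o)@ex)/(d@ex);p=o+s*d;ey=np.array([-ex[1],ex[0],0]);return round((p-O)@ey,1),round(p[2],1)
for u in((371.7,198),(383.5,197.7),(385.5,196),(392,196.2)): print("before",u,face(u))
for u in((371,201.8),(379.5,200.2)): print("now",u,face(u))
E
python3 -m pendant '[[[-0.03,-0.3,0.6,0],[-0.03,-0.5,0.6,0],[-0.03,-0.7,0.5,0],[-0.03,-0.8,0.4,0],[-0.03,-0.8,0.3,0],[-0.03,-0.8,0.2,0],[-0.03,-0.8,0.2,0],[-0.03,-0.7,0.1,0],[-0.03,-0.6,0.1,0],[-0.03,-0.4,0,0]]]' 1
python3 -c "
from h import *
plan(515,-212,290,60)"
```

```text
before (371.7, 198) (np.float64(36.5), np.float64(147.0))
before (383.5, 197.7) (np.float64(-14.5), np.float64(147.0))
before (385.5, 196) (np.float64(-20.2), np.float64(164.9))
before (392, 196.2) (np.float64(-48.7), np.float64(160.9))
now (371, 201.8) (np.float64(34.3), np.float64(104.5))
now (379.5, 200.2) (np.float64(-1.0), np.float64(120.3))
time: 20.9
tool_pos: [507.1, -230.4, 280.2]
tcp_rot: [-177.9, 8.8, -11.8]
ft_force: [-0.2, -0.3, 0.6]
finger_gap: 85.2
t 20.9 pos [ 507.1 -230.4  280.2] rot [-177.9    8.8  -11.8] F [-0.2 -0.3  0.6] gap 85.2
units xyz [ 0.12 -1.   -0.48] turn units -15.66 tool mm [  2.4 -20.   -9.6]
```

```bash
python3 -m pendant '[[[0,0,-0.3,-1],[0,0,-0.6,-1],[0,0,-0.9,-1],[0,0,-1,-1],[0,0,-1,-1],[0,0,0.9,-1],[0,0,0.8,-1],[0,0,0.6,-1],[0,0,0.4,-1],[0,0,0.2,-1]]]' 1
python3 -c "
from h import *
plan(515,-212,290,85)"
```

```text
time: 21.73
tool_pos: [512.4, -229.2, 304.0]
tcp_rot: [-172.4, 4.2, 36.3]
ft_force: [0.5, -0.1, -0.1]
finger_gap: 85.4
t 21.73 pos [ 512.4 -229.2  304. ] rot [-172.4    4.2   36.3] F [ 0.5 -0.1 -0.1] gap 85.4
units xyz [ 0.67 -0.53  0.73] turn units -10.62 tool mm [ 13.3 -10.5  14.6]
```

```bash
python3 -m pendant '[[[0,0,-0.3,-1],[0,0,-0.6,-1],[0,0,-0.9,-1],[0,0,-1,-1],[0,0,-1,-1],[0,0,1,-1],[0,0,1,-1],[0,0,0.8,-1],[0,0,0.6,-1],[0,0,0.4,-1]]]' 1
python3 - <<'E'
from h import *
s=snapshot("scene");t=snapshot("top");crop("scene",(270,160,370,270),"s10c",s);crop("top",(340,150,460,240),"t10c",t)
plan(515,-212,260,85);s=sense();print(s["joint_pos"].round(1))
E
```

```text
time: 22.57
tool_pos: [514.1, -230.2, 308.9]
tcp_rot: [-172.2, -2.5, 84.0]
ft_force: [-0.1, 1.0, -0.1]
finger_gap: 85.5
t 22.67 pos [ 513.6 -230.   308.2] rot [-172.    -2.6   83.8] F [0.2 0.9 0.5] gap 85.6
units xyz [0.79 0.31 2.43] turn units -0.26 tool mm [15.8  6.2 48.6]
[ -28.9    8.6   78.4   -0.7  101.3 -113. ]
```

View pics/s10c.png

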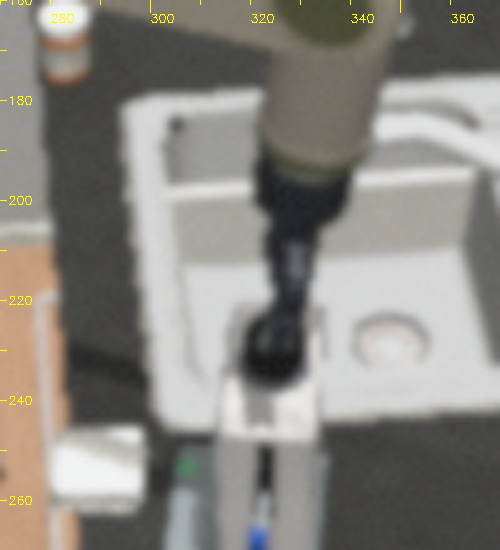

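View pics/t10c.png

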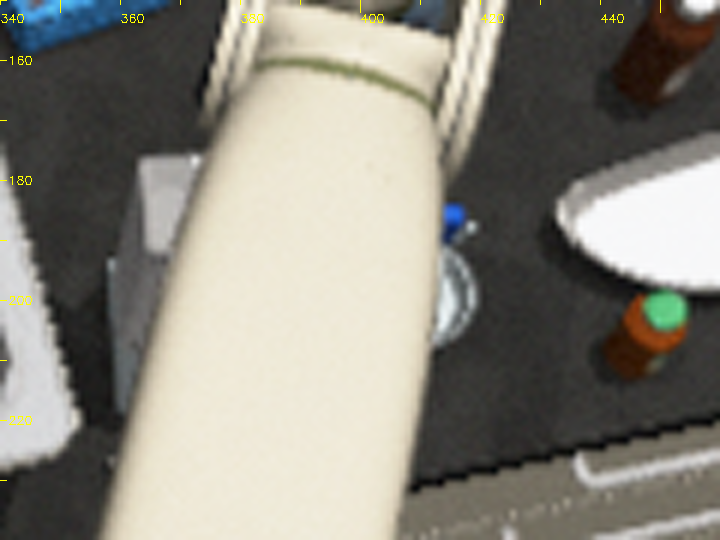

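```bash
python3 -c "
from h import *
plan(515,-212,243,85)"
python3 -m pendant '[[[0.3,0.1,0.3,-0.1],[0.3,0.1,0.3,-0.1],[0.2,0.1,0.3,-0.1],[0.1,0.1,0.3,0],[0,0,0.3,0],[0,0,0.3,0],[0,0,0.2,0],[0,0,0.1,0],[0,0,0,0],[0,0,0,0]]]' 1
python3 - <<'E'
from h import *
s=snapshot("scene");crop("scene",(285,180,355,270),"s11c",s)
plan(515,-212,243,85)
for z in(250,214): print(proj("scene",[515,-212,z]))
E
```

```text
t 22.67 pos [ 513.6 -230.   308.2] rot [-172.    -2.6   83.8] F [0.2 0.9 0.5] gap 85.6
units xyz [0.75 0.43 3.27] turn units -0.26 tool mm [15.1  8.6 65.4]
time: 23.5
tool_pos: [519.5, -208.2, 264.5]
tcp_rot: [-172.2, -2.6, 84.7]
ft_force: [0.6, -1.0, 0.7]
finger_gap: 85.4
t 23.55 pos [ 519.5 -208.3  264.6] rot [-172.2   -2.6   84.7] F [-0.1 -0.8 -0.3] gap 85.3
units xyz [-0.26 -0.06  1.09] turn units -0.06 tool mm [-5.1 -1.2 21.8]
[322.87336022 226.1626241 ]
[322.69744764 232.44642652]
```

View pics/s11c.png

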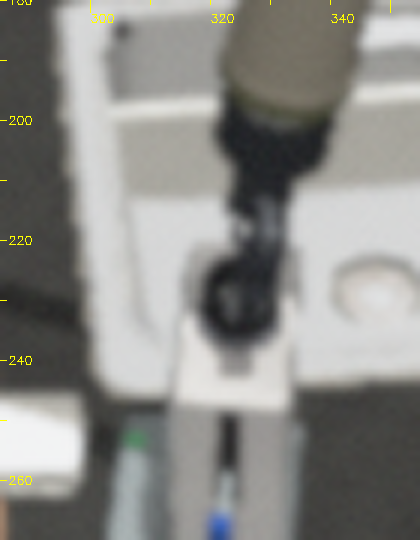

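```bash
python3 -m pendant '[[[-0.1,-0.04,0.25,0],[-0.1,-0.04,0.25,0],[-0.04,-0.04,0.25,0],[0,-0.02,0.15,0],[0,0,0.1,0],[0,0,0,0],[0,0,0,0],[0,0,0,0],[0,0,0,0],[0,0,0,0]]]' 1
python3 - <<'E'
from h import *
print(proj("top",[514,-212,250]))
plan(513,-212,242,85)
E
python3 -m pendant '[[[0,0,0,0],[0,0,0,0],[0,0,0,0],[0,0,0,0],[0,0,0,0],[0,0,0,0],[0,0,0,0],[0,0,0,0],[0,0,0,0],[0,0,0,0]]]' -1 60
python3 - <<'E'
from h import *
plan(513,-212,242,85); print(sense()["wrist_torque"])
E
```

```text
time: 24.38
tool_pos: [513.2, -212.8, 243.8]
tcp_rot: [-172.3, -2.6, 84.7]
ft_force: [-0.6, -0.2, -0.1]
finger_gap: 85.3
[383.00961012 179.53434958]
t 24.38 pos [ 513.2 -212.8  243.8] rot [-172.3   -2.6   84.7] F [-0.6 -0.2 -0.1] gap 85.3
units xyz [ 0.03 -0.    0.09] turn units -0.07 tool mm [ 0.7 -0.   1.8]
time: 25.22
tool_pos: [513.8, -212.0, 245.0]
tcp_rot: [-172.4, -2.6, 84.7]
ft_force: [-0.5, 1.1, 0.2]
finger_gap: 48.0
t 25.22 pos [ 513.8 -212.   245. ] rot [-172.4   -2.6   84.7] F [-0.5  1.1  0.2] gap 48.0
units xyz [-0.01 -0.02  0.16] turn units -0.06 tool mm [-0.2 -0.4  3.1]
[ 0.00464705  0.05361416 -0.05051809]
```

```bash
python3 -m pendant '[[[0,0,0,0.5],[0,0,0,0.8],[0,0,0,1],[0,0,0,1],[0,0,0,1],[0,0,0,1],[0,0,0,1],[0,0,0,1],[0,0,0,1],[0,0,0,0.5]]]'
python3 - <<'E'
from h import *
s=snapshot("scene");crop("scene",(295,195,345,305),"s12c",s)
plan(513,-212,242,0); print(sense()["wrist_torque"].round(2))
E
```

```text
time: 26.05
tool_pos: [515.6, -208.6, 244.8]
tcp_rot: [-172.3, 2.4, 43.1]
ft_force: [-0.1, -2.4, 1.9]
finger_gap: 47.5
t 26.1 pos [ 515.7 -208.7  244.8] rot [-172.4    2.4   43. ] F [-2.3 -1.8 -1.4] gap 47.6
units xyz [-0.2   0.05  0.15] turn units 9.38 tool mm [-4.1  1.   2.9]
[ 1.26 -1.33  0.02]
```

View pics/s12c.png

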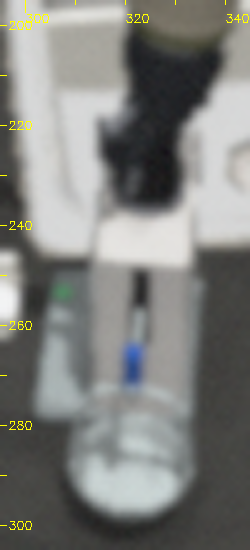

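```bash
cat >> h.py <<'E'
def post(im):
    x0,y0,x1,y1=310,235,335,295
    a=im[y0:y1,x0:x1].astype(float);w=np.clip(a[:,:,2]-np.maximum(a[:,:,0],a[:,:,1])-25,0,None)
    Y,X=np.mgrid[y0:y1,x0:x1];return (X*w).sum()/w.sum(),(Y*w).sum()/w.sum(),w.sum()
E
python3 -m pendant '[[[-0.04,0,0,0.5],[-0.04,0,0,0.8],[-0.04,0,0,1],[-0.02,0,0,1],[0,0,0,1],[0,0,0,1],[0,0,0,1],[0,0,0,1],[0,0,0,1],[0,0,0,0.5]]]'
python3 - <<'E'
from h import *
s=snapshot("scene");cv2.imwrite("pics/s13.png",s[:,:,::-1]);print(post(s))
plan(513,-212,242,0); print(sense()["wrist_torque"].round(2))
for z in (130,160): print(proj("scene",[486,-356,z]))
E
```

```text
time: 26.93
tool_pos: [519.0, -207.9, 245.2]
tcp_rot: [-175.3, 5.8, 1.8]
ft_force: [-7.2, 1.4, -1.4]
finger_gap: 47.8
(np.float64(321.2797385620915), np.float64(264.58039215686273), np.float64(765.0))
t 26.98 pos [ 518.9 -208.   245.2] rot [-175.3    5.8    1.7] F [-12.8  -0.7 -15.1] gap 47.7
units xyz [-0.28  0.21  0.17] turn units 0.38 tool mm [-5.7  4.1  3.5]
[ 0.09 -0.94  0.07]
[319.43371896 274.7632143 ]
[319.54848108 269.85260329]
```

```bash
python3 -m pendant '[[[-0.1,0.06,0.02,0],[-0.1,0.06,0.02,0.3],[-0.06,0.06,0,0.6],[0,0,0,1],[0,0,0,1],[0,0,0,1],[0,0,0,1],[0,0,0,1],[0,0,0,1],[0,0,0,0.5]]]'
python3 - <<'E'
from h import *
s=snapshot("scene");cv2.imwrite("pics/s14.png",s[:,:,::-1]);print(post(s));crop("scene",(295,195,345,305),"s14c",s)
plan(513,-212,242,0); print(sense()["wrist_torque"].round(2))
E
```

```text
time: 27.82
tool_pos: [521.0, -209.1, 244.8]
tcp_rot: [-178.7, 6.5, -32.7]
ft_force: [-3.6, 3.1, -0.6]
finger_gap: 48.0
(np.float64(321.3457711442786), np.float64(262.8196517412935), np.float64(804.0))
t 27.87 pos [ 520.9 -209.1  244.8] rot [-178.7    6.5  -32.7] F [-2.2  2.5 -2.1] gap 48.2
units xyz [-0.24  0.34  0.16] turn units -7.14 tool mm [-4.8  6.8  3.2]
[-0.68 -1.52 -0.04]
```

View pics/s14c.png

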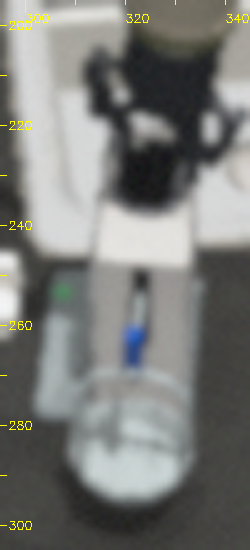

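```bash
python3 -m pendant '[[[-0.08,0.1,0.02,0.3],[-0.08,0.1,0.02,0.6],[-0.04,0.08,0,1],[0,0,0,1],[0,0,0,1],[0,0,0,1],[0,0,0,1],[0,0,0,1],[0,0,0,1],[0,0,0,0.5]]]'
python3 - <<'E'
from h import *
s=snapshot("scene");cv2.imwrite("pics/s15.png",s[:,:,::-1]);print(post(s));t=snapshot("top");crop("top",(340,150,460,240),"t15c",t)
plan(513,-212,242,0); print(sense()["wrist_torque"].round(2),sense()["joint_pos"].round())
E
```

```text
time: 28.7
tool_pos: [522.0, -211.4, 244.7]
tcp_rot: [178.0, 5.2, -71.6]
ft_force: [-0.5, 2.3, -1.4]
finger_gap: 48.2
(np.float64(321.43742098609357), np.float64(261.3008849557522), np.float64(791.0))
t 28.8 pos [ 521.9 -211.4  244.7] rot [178.    5.3 -71.4] F [-0.3  1.7 -0.5] gap 48.2
units xyz [-0.1   0.42  0.16] turn units -15.57 tool mm [-2.   8.5  3.2]
[-0.68 -0.73 -0.06] [-29.   7.  87.   2.  92.  43.]
```

View pics/t15c.png

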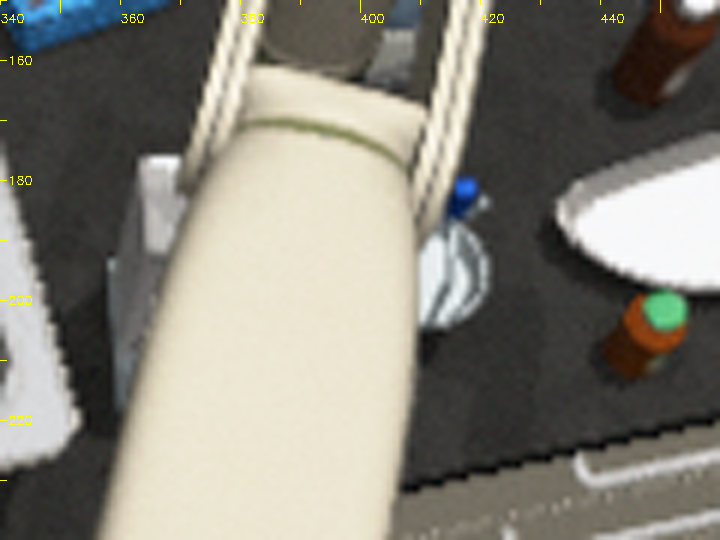

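```bash
python3 -m pendant '[[[0,0,0,0],[0,0,0,0],[0,0,0,0],[0,0,0,0],[0,0,-0.2,0],[0,0,-0.4,0],[0,0,-0.6,0],[0,0,-0.8,0],[0,0,-1,0],[0,0,-1,0]]]' 1
python3 -m pendant '[[[0.5,0.3,-0.3,0],[0.8,0.3,0,0],[1,0.3,0,0],[1,0.3,0,0],[1,0.3,0,0],[1,0.3,0,0],[1,0.3,0,0],[1,0.3,0,0],[1,0.3,0,0],[1,0.3,0,0]]]' 1
python3 - <<'E'
from h import *
s=snapshot("scene");cv2.imwrite("pics/s16.png",s[:,:,::-1]);print(post(s));t=snapshot("top");cv2.imwrite("pics/t16.png",t[:,:,::-1]);crop("top",(340,150,460,240),"t16c",t)
plan(456,-454,330)
E
```

```text
time: 29.63
tool_pos: [524.5, -217.2, 325.7]
tcp_rot: [177.6, 5.7, -70.9]
ft_force: [0.5, -0.9, -0.1]
finger_gap: 85.2
time: 30.47
tool_pos: [530.9, -426.7, 332.0]
tcp_rot: [178.3, 4.7, -70.4]
ft_force: [0.5, -0.2, -0.6]
finger_gap: 85.3
(np.float64(321.43509615384613), np.float64(261.9951923076923), np.float64(416.0))
t 30.57 pos [ 529.8 -428.5  330.4] rot [178.2   4.7 -70.6] F [ 0.   0.3 -0.7] gap 85.3
units xyz [-0.02  3.9   0.15] turn units 0.0 tool mm [-0.4 78.   2.9]
```

View pics/t16c.png

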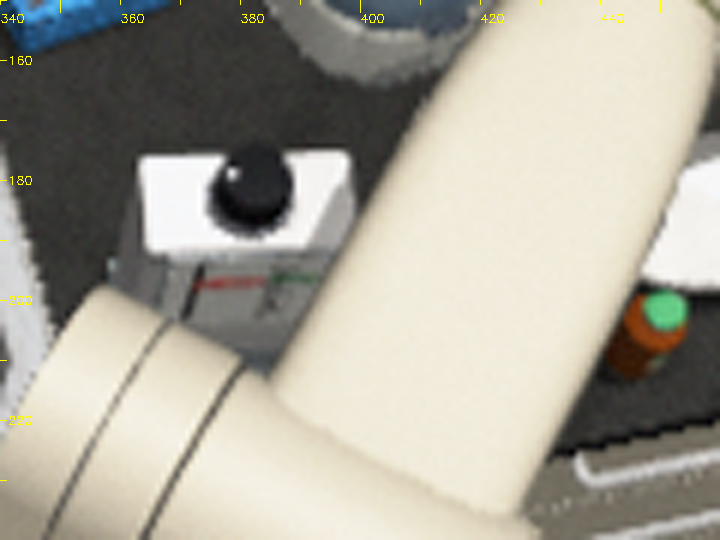

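Run:
```python
from h import *
for n in C: print(n,ray(n,(320,200))[0])
t=cv2.imread("pics/t16.png")[:,:,::-1];t0=cv2.imread("pics/top0.png")[:,:,::-1]
crop("top",(364,186,404,212),"t16d",t);crop("top",(364,186,404,212),"t0d",t0)
yaw=np.radians(-11.5);ex=np.array([np.cos(yaw),np.sin(yaw),0]);ey=np.array([-ex[1],ex[0],0]);K=np.array([514.5,-212,0]);O=K-37.5*ex
for off in (0,4):
  for y in(30,-14,-20,-48): print(off,y,[proj("top",O-off*ex+y*ey+[0,0,z]).round(2) for z in(150,165,180)])
```

```text
scene [  325.70543356 -1520.12429257  1612.57503021]
top [ -93.15290633  192.91180812 1640.49473906]
0 30 [array([373.29, 197.69]), array([373.74, 196.29]), array([374.2 , 194.87])]
0 -14 [array([383.5 , 197.42]), array([384.04, 196.02]), array([384.59, 194.6 ])]
0 -20 [array([384.9 , 197.39]), array([385.45, 195.99]), array([386.01, 194.57])]
0 -48 [array([391.4 , 197.22]), array([392.  , 195.82]), array([392.62, 194.39])]
4 30 [array([373.37, 198.54]), array([373.82, 197.15]), array([374.28, 195.74])]
4 -14 [array([383.59, 198.27]), array([384.13, 196.88]), array([384.68, 195.47])]
4 -20 [array([384.99, 198.24]), array([385.54, 196.85]), array([386.1 , 195.43])]
4 -48 [array([391.49, 198.07]), array([392.1 , 196.68]), array([392.72, 195.26])]
```

View pics/t16d.png

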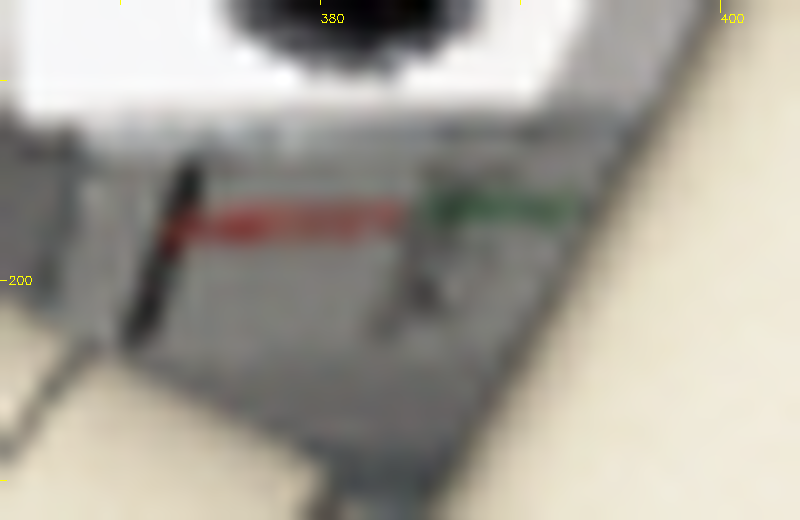

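View pics/t0d.png

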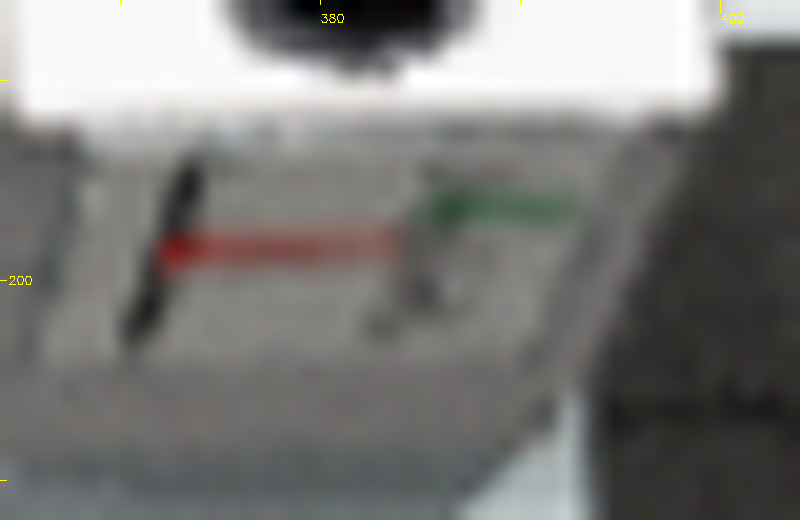

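```bash
cat >> h.py <<'E'
def prof(im,v0=190,v1=206):
    a=im[v0:v1].astype(float);R=a[:,:,0]-(a[:,:,1]+a[:,:,2])/2;G=a[:,:,1]-(a[:,:,0]+a[:,:,2])/2
    Y=np.arange(v0,v1);o=[]
    for ch,cols,nm in((R,range(371,386),"R"),(G,range(384,394),"G")):
        for c in cols:
            w=np.clip(ch[:,c]-4,0,None)
            if w.sum()>15:o.append((nm,c,round((w*Y).sum()/w.sum(),2),int(w.sum()),int(w.max())))
    return o
E
python3 - <<'E'
from h import *
for f in("top0","t16"):
    im=cv2.imread(f"pics/{f}.png")[:,:,::-1];print(f);[print(*x) for x in prof(im)]
im=cv2.imread("pics/top0.png")[:,:,::-1]
for c in(374,378,383): print(c,im[193:204,c].tolist())
print(388,im[192:200,388].tolist())
E
```

```text
top0
R 372 198.28 121 76
R 373 198.09 114 69
R 374 197.98 106 60
R 375 197.85 89 48
R 376 197.75 85 44
R 377 197.89 80 44
R 378 197.64 82 43
R 379 197.88 82 43
R 380 197.84 68 33
R 381 197.66 63 32
R 382 197.54 60 29
R 383 197.68 58 26
G 385 195.89 17 10
G 386 195.82 25 16
G 387 195.89 27 17
G 388 195.98 28 17
G 389 195.73 29 16
G 390 195.94 25 17
G 391 196.08 26 18
G 392 195.53 17 10
t16
R 372 197.93 67 32
R 373 197.26 86 44
R 374 196.89 74 41
R 375 196.91 108 55
R 376 196.78 115 58
R 377 196.73 97 47
R 378 196.66 84 37
R 379 196.56 77 36
R 380 196.64 73 34
R 381 196.78 81 38
R 382 196.35 62 32
R 383 196.57 59 35
G 385 195.86 17 10
G 386 195.97 19 11
G 387 195.96 24 16
G 388 195.83 26 17
G 389 195.84 25 15
G 390 195.9 19 13
G 391 197.48 32 14
G 392 197.39 25 12
G 393 202.5 17 4
374 [[121, 125, 124], [103, 101, 99], [113, 112, 107], [119, 118, 112], [127, 101, 97], [134, 72, 67], [132, 108, 104], [130, 130, 126], [132, 133, 128], [131, 129, 125], [132, 132, 128]]
378 [[156, 159, 155], [130, 128, 123], [132, 129, 124], [131, 129, 126], [136, 113, 107], [123, 77, 74], [125, 109, 107], [135, 135, 129], [130, 132, 126], [132, 132, 127], [123, 122, 121]]
383 [[136, 138, 137], [129, 125, 124], [125, 127, 121], [134, 132, 127], [117, 97, 92], [119, 91, 86], [116, 103, 99], [108, 105, 103], [104, 104, 99], [95, 94, 90], [115, 114, 111]]
388 [[129, 130, 129], [132, 132, 127], [111, 109, 104], [94, 104, 95], [80, 104, 85], [111, 119, 109], [114, 112, 108], [116, 116, 109]]
```

Run:
```python
from h import *
t0=cv2.imread("pics/top0.png")[:,:,::-1]
crop("top",(340,170,430,222),"t0e",np.clip(t0.astype(int)*2,0,255).astype(np.uint8))
print(onz("top",(402.5,206),0), onz("top",(393,206.5),0))
```

```text
[ 469.90393802 -333.44233051    0.        ] [ 4.77554085e+02 -2.89379597e+02  2.27373675e-13]
```

View pics/t0e.png

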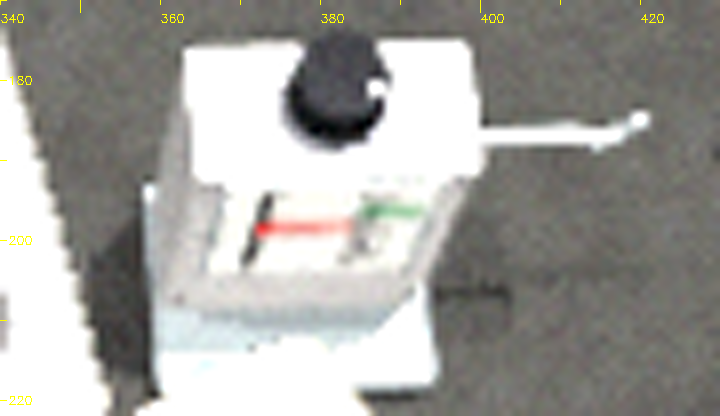

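```bash
python3 -m pendant '[[[0.2,0.4,0,0],[0.5,0.7,0,0],[0.5,0.8,0,0],[0.5,0.8,0,0],[0.5,0.8,0,0],[0.5,0.8,0,0],[0.5,0.8,0,0],[0.4,0.7,0,0],[0.3,0.5,0,0],[0,0,0,0]]]' 1
python3 - <<'E'
from h import *
t=snapshot("top");cv2.imwrite("pics/t17.png",t[:,:,::-1]);crop("top",(350,165,430,220),"t17c",t);[print(*x) for x in prof(t)]
t2=snapshot("top");print(np.abs(t2.astype(int)-t).max())
s=snapshot("scene");print(post(s));cv2.imwrite("pics/s17.png",s[:,:,::-1])
plan(520,-211,300)
E
```

```text
time: 31.4
tool_pos: [424.3, -554.4, 330.5]
tcp_rot: [178.1, 4.6, -70.5]
ft_force: [0.1, 0.6, -0.1]
finger_gap: 85.3
R 371 202.69 49 15
R 372 199.64 112 32
R 373 199.01 151 45
R 374 199.15 148 39
R 375 199.31 126 24
R 376 200.11 109 16
R 377 199.91 116 15
R 378 199.49 134 13
R 379 198.93 158 16
R 380 198.7 173 18
R 381 198.59 184 16
R 382 198.17 201 18
R 383 198.37 202 18
R 384 198.81 192 18
R 385 199.46 176 16
G 384 199.72 46 5
G 385 200.08 37 5
G 386 199.69 26 4
G 387 198.81 15 4
G 388 198.31 24 7
G 389 198.54 46 14
G 390 198.54 38 14
G 391 198.32 36 16
G 392 199.72 23 8
123
(np.float64(nan), np.float64(nan), np.float64(0.0))
t 31.55 pos [ 427.1 -552.1  330.7] rot [178.2   4.6 -70.3] F [-0.4 -0.  -0.1] gap 85.3
units xyz [-14.33 -10.19   2.37] turn units 0.0 tool mm [-286.5 -203.9   47.5]h.py:36: RuntimeWarning: invalid value encountered in scalar divide
  Y,X=np.mgrid[y0:y1,x0:x1];return (X*w).sum()/w.sum(),(Y*w).sum()/w.sum(),w.sum()
```

View pics/t17c.png

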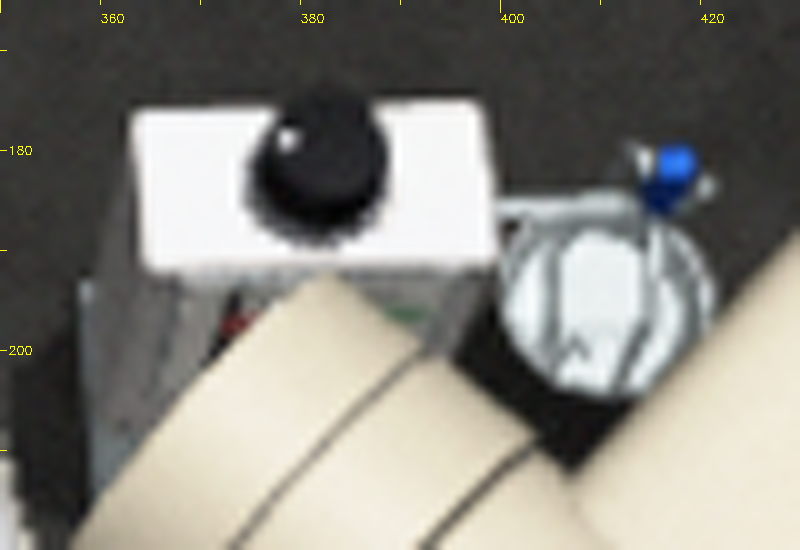

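```bash
python3 -m pendant '[[[-0.3,-0.4,0,0],[-0.4,-0.6,0,0],[-0.5,-0.7,0,0],[-0.5,-0.7,0,0],[-0.5,-0.7,0,0],[-0.5,-0.7,0,0],[-0.4,-0.5,0,0],[-0.3,-0.3,0,0],[0,0,0,0],[0,0,0,0]]]' 1
python3 - <<'E'
from h import *
t=snapshot("top");cv2.imwrite("pics/t18.png",t[:,:,::-1]);crop("top",(364,186,404,212),"t18c",t);[print(*x) for x in prof(t)]
s=snapshot("scene");print(post(s));cv2.imwrite("pics/s18.png",s[:,:,::-1]);crop("scene",(280,210,360,310),"s18c",s)
plan(518,-211,300)
E
```

```text
time: 32.38
tool_pos: [504.9, -435.6, 334.9]
tcp_rot: [178.4, 4.7, -69.4]
ft_force: [-0.1, -0.0, 0.3]
finger_gap: 85.2
R 372 197.31 62 36
R 373 196.99 86 47
R 374 196.9 80 44
R 375 196.64 105 54
R 376 196.66 115 58
R 377 196.56 99 45
R 378 196.65 98 44
R 379 196.6 78 37
R 380 196.66 81 39
R 381 196.59 92 42
R 382 196.43 62 34
R 383 196.51 59 34
G 385 195.74 15 10
G 386 195.8 20 14
G 387 195.9 25 16
G 388 195.9 29 16
G 389 195.91 27 16
G 390 196.04 24 16
G 391 196.07 20 14
G 392 195.87 15 11
(np.float64(321.4146341463415), np.float64(261.7621951219512), np.float64(492.0))
t 32.48 pos [ 504.3 -436.6  334.8] rot [178.4   4.7 -69.5] F [-0.3 -0.4  1. ] gap 85.7
units xyz [-10.15  -4.66   2.44] turn units 0.0 tool mm [-203.   -93.3   48.9]
```

View pics/t18c.png

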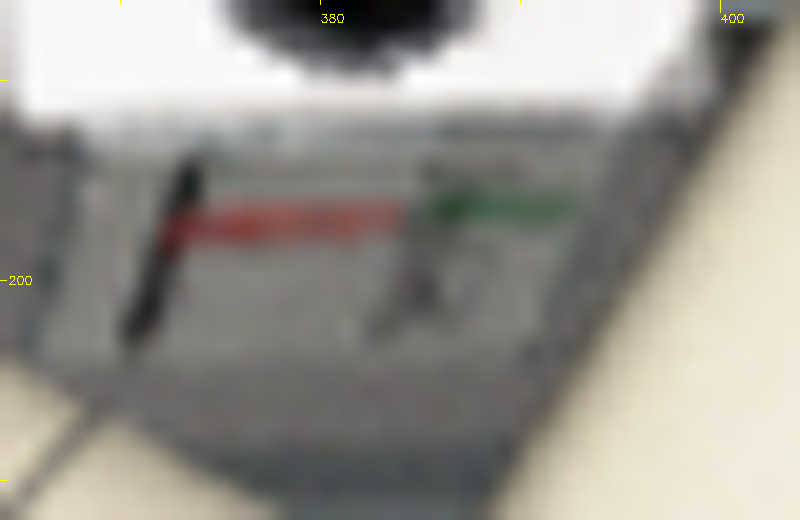

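View pics/s18c.png

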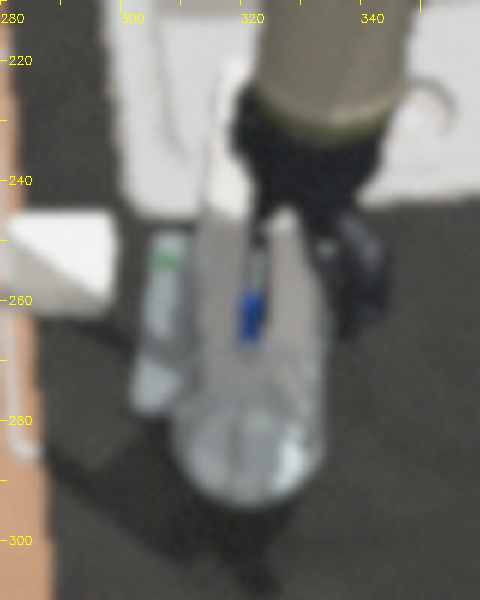

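Run:
```python
from h import *
for f,rs in(("top0",(197,198,199)),("t18",(195,196,197,198))):
    im=cv2.imread(f"pics/{f}.png")[:,:,::-1]
    for r in rs: print(f,r,[tuple(int(v) for v in im[r,c]) for c in range(371,386)])
    print([tuple(int(v) for v in im[r,380]) for r in(201,202,193)])
```

```text
top0 197 [(116, 116, 113), (57, 49, 46), (84, 64, 61), (127, 101, 97), (134, 111, 105), (134, 109, 106), (134, 113, 107), (136, 113, 107), (134, 112, 106), (135, 112, 106), (135, 111, 106), (135, 111, 106), (117, 97, 92), (94, 89, 85), (81, 87, 80)]
top0 198 [(90, 83, 80), (113, 33, 33), (115, 43, 40), (134, 72, 67), (130, 78, 77), (124, 79, 72), (122, 75, 73), (123, 77, 74), (125, 80, 75), (127, 91, 89), (127, 94, 88), (132, 101, 97), (119, 91, 86), (91, 83, 80), (91, 90, 88)]
top0 199 [(66, 59, 56), (108, 65, 64), (122, 92, 89), (132, 108, 104), (124, 106, 102), (122, 105, 100), (126, 110, 107), (125, 109, 107), (124, 108, 104), (127, 114, 110), (127, 117, 113), (129, 121, 117), (116, 103, 99), (91, 88, 84), (96, 93, 92)]
[(128, 129, 123), (133, 132, 128), (143, 145, 141)]
t18 195 [(127, 126, 123), (82, 82, 80), (33, 35, 33), (110, 110, 105), (126, 125, 120), (125, 123, 118), (126, 126, 122), (127, 127, 122), (129, 127, 124), (131, 129, 123), (131, 129, 125), (128, 127, 123), (126, 126, 120), (124, 123, 120), (96, 103, 93)]
t18 196 [(125, 125, 121), (66, 59, 58), (75, 52, 48), (120, 96, 92), (138, 99, 98), (136, 94, 89), (141, 97, 93), (140, 96, 92), (130, 93, 90), (128, 92, 88), (134, 93, 89), (132, 96, 91), (128, 93, 87), (97, 93, 88), (72, 87, 73)]
t18 197 [(108, 107, 101), (88, 48, 48), (105, 54, 53), (119, 71, 71), (124, 67, 65), (128, 67, 64), (128, 81, 77), (132, 86, 82), (123, 84, 79), (125, 84, 80), (131, 87, 83), (126, 99, 96), (118, 93, 89), (87, 84, 81), (79, 82, 76)]
t18 198 [(80, 79, 77), (64, 38, 37), (111, 92, 89), (123, 107, 103), (122, 107, 103), (117, 101, 97), (118, 109, 102), (125, 112, 108), (123, 114, 112), (123, 115, 111), (121, 110, 106), (124, 121, 117), (116, 114, 111), (91, 92, 89), (88, 88, 86)]
[(125, 126, 121), (123, 123, 118), (141, 145, 142)]
```

```bash
python3 -m pendant '[[[-0.5,-0.2,0,0],[-1,-0.4,0,0],[-1,-0.4,0,0],[-1,-0.4,0,0],[-1,-0.4,0.1,0],[-1,-0.4,0.2,0],[-1,-0.4,0.3,0],[-0.9,-0.4,0.3,0],[-0.7,-0.3,0.3,0],[-0.3,-0.2,0.3,0]]]' 1
python3 -c "
from h import *
plan(517,-211,246)"
```

```text
time: 33.32
tool_pos: [504.5, -251.6, 315.5]
tcp_rot: [178.4, 4.6, -70.6]
ft_force: [-0.9, -0.8, 0.4]
finger_gap: 85.4
t 33.32 pos [ 504.5 -251.6  315.5] rot [178.4   4.6 -70.6] F [-0.9 -0.8  0.4] gap 85.4
units xyz [-1.42 -1.37  3.56] turn units 0.0 tool mm [-28.4 -27.3  71.2]
```

```bash
python3 -m pendant '[[[-0.3,-0.3,0,0],[-0.4,-0.35,0.1,0],[-0.35,-0.35,0.2,0],[-0.2,-0.25,0.3,0],[-0.1,-0.1,0.3,0],[0,0,0.3,0],[0,0,0.2,0],[0,0,0.1,0],[0,0,0,0],[0,0,0,0]]]' 1
python3 -c "
from h import *
plan(517,-211,246)"
```

```text
time: 34.15
tool_pos: [519.9, -213.5, 281.7]
tcp_rot: [178.2, 4.7, -70.7]
ft_force: [-0.8, 0.3, -0.3]
finger_gap: 85.2
t 34.15 pos [ 519.9 -213.5  281.7] rot [178.2   4.7 -70.7] F [-0.8  0.3 -0.3] gap 85.2
units xyz [-0.02  0.04  1.8 ] turn units 0.0 tool mm [-0.4  0.8 35.9]
```

```bash
python3 -m pendant '[[[0,0,0.2,0],[0,0.02,0.3,0],[0,0.02,0.3,0],[0,0,0.3,0],[0,0,0.3,0],[0,0,0.2,0],[0,0,0.1,0],[0,0,0,0],[0,0,0,0],[0,0,0,0]]]' 1
python3 -c "
from h import *
plan(517,-211,246)"
python3 -m pendant '[[[0,0,0,0],[0,0,0,0],[0,0,0,0],[0,0,0,0],[0,0,0,0],[0,0,0,0],[0,0,0,0],[0,0,0,0],[0,0,0,0],[0,0,0,0]]]' -1 60
python3 -c "
from h import *
plan(517,-211,246);print(sense()['wrist_torque'])"
```

```text
time: 34.98
tool_pos: [516.4, -212.1, 244.0]
tcp_rot: [178.2, 4.7, -70.8]
ft_force: [-0.3, 0.7, -0.2]
finger_gap: 85.4
t 34.98 pos [ 516.4 -212.1  244. ] rot [178.2   4.7 -70.8] F [-0.3  0.7 -0.2] gap 85.4
units xyz [-0.05 -0.04 -0.1 ] turn units 0.0 tool mm [-1.  -0.9 -2. ]
time: 35.82
tool_pos: [517.1, -212.8, 245.7]
tcp_rot: [178.3, 4.5, -70.8]
ft_force: [-0.9, 0.8, 0.8]
finger_gap: 48.2
t 35.82 pos [ 517.1 -212.8  245.7] rot [178.3   4.5 -70.8] F [-0.9  0.8  0.8] gap 48.2
units xyz [-0.09 -0.03 -0.01] turn units 0.0 tool mm [-1.8 -0.5 -0.2]
[-0.35876955 -0.12681612 -0.04745671]
```

```bash
python3 -m pendant '[[[0,0,0,0.4],[0,0,0,0.4],[0,0,0,0.3],[0,0,0,0],[0,0,0,0],[0,0,0,0],[0,0,0,0],[0,0,0,0],[0,0,0,0],[0,0,0,0]]]'
python3 -m pendant '[[[0,0,0,0],[0,0,0,0],[0,0,0,0],[0,0,0,0],[0,0,-0.2,0],[0,0,-0.4,0],[0,0,-0.6,0],[0,0,-0.8,0],[0,0,-1,0],[0,0,-1,0]]]' 1
python3 -m pendant '[[[0.5,0.4,-0.2,0],[0.8,0.4,0,0],[1,0.4,0,0],[1,0.4,0,0],[1,0.4,0,0],[1,0.4,0,0],[1,0.4,0,0],[1,0.4,0,0],[1,0.4,0,0],[0.6,0.3,0,0]]]' 1
python3 -m pendant '[[[0.3,0.2,0,0],[0,0,0,0],[0,0,0,0],[0,0,0,0],[0,0,0,0],[0,0,0,0],[0,0,0,0],[0,0,0,0],[0,0,0,0],[0,0,0,0]]]' 1
python3 - <<'E'
from h import *
t=snapshot("top");cv2.imwrite("pics/t19.png",t[:,:,::-1]);crop("top",(364,186,404,212),"t19c",t);[print(*x) for x in prof(t)]
s=snapshot("scene");print(post(s));cv2.imwrite("pics/s19.png",s[:,:,::-1]);crop("scene",(280,210,360,310),"s19c",s)
E
```

```text
time: 36.65
tool_pos: [517.0, -212.7, 245.6]
tcp_rot: [177.9, 4.4, -75.9]
ft_force: [-0.2, 0.1, -0.1]
finger_gap: 48.4
time: 37.48
tool_pos: [519.9, -216.8, 326.9]
tcp_rot: [177.6, 4.7, -75.9]
ft_force: [0.9, -1.3, 0.5]
finger_gap: 85.7
time: 38.32
tool_pos: [486.9, -422.2, 334.8]
tcp_rot: [178.3, 3.9, -75.5]
ft_force: [-0.2, -0.7, 0.0]
finger_gap: 85.6
time: 39.15
tool_pos: [484.1, -428.4, 335.5]
tcp_rot: [178.3, 3.9, -75.5]
ft_force: [0.1, -0.3, 0.4]
finger_gap: 85.5
R 372 196.95 76 38
R 373 196.78 118 57
R 374 196.66 89 42
R 375 196.49 80 37
R 376 196.68 77 38
R 377 196.61 80 38
R 378 196.54 83 39
R 379 196.59 85 40
R 380 196.36 58 33
R 381 196.38 46 28
R 382 196.12 47 29
R 383 196.53 51 29
G 386 195.79 21 13
G 387 195.8 22 16
G 388 195.84 27 16
G 389 195.75 26 15
G 390 195.93 22 15
G 391 196.02 22 15
G 392 195.91 21 12
(np.float64(321.40506329113924), np.float64(261.45147679324896), np.float64(474.0))
```

View pics/t19c.png

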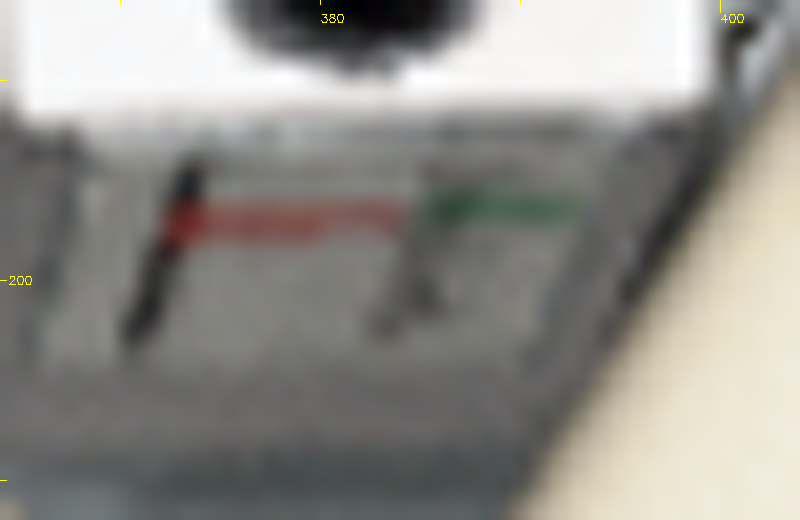

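View pics/s19c.png

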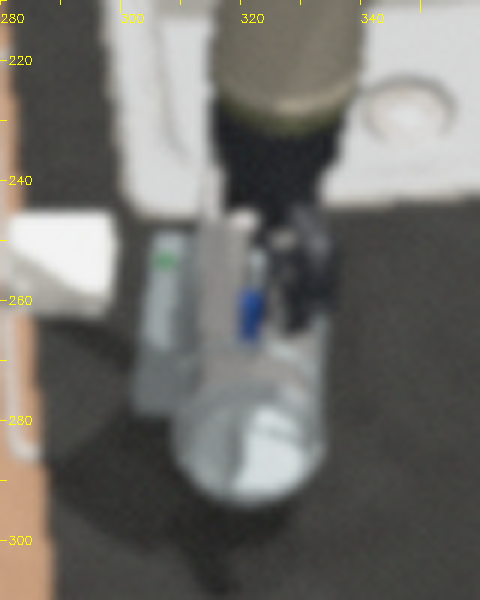

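Run:
```python
from h import *
a=snapshot("scene");print(post(a))
b=cv2.imread("pics/scene0.png")[:,:,::-1].astype(int)
for n,(x0,y0,x1,y1) in dict(gauze=(276,242,301,264),jar=(276,158,284,175),vial=(298,314,316,340)).items(): print(n,np.abs(a[y0:y1,x0:x1].astype(int)-b[y0:y1,x0:x1]).mean().round(1))
print(hand_in())
```

```text
(np.float64(321.3831578947368), np.float64(261.4736842105263), np.float64(475.0))
gauze 9.3
jar 32.0
vial 3.5
the job is handed in; nothing more can be done
None
```

Run:
```python
import cv2,numpy as np
a=cv2.imread("pics/scene0.png");b=cv2.imread("pics/s19.png")
cv2.imwrite("pics/jar.png",cv2.resize(np.hstack([a[150:205,265:305],b[150:205,265:305]]),None,fx=8,fy=8))
```

```text
(no output)
```

View pics/jar.png

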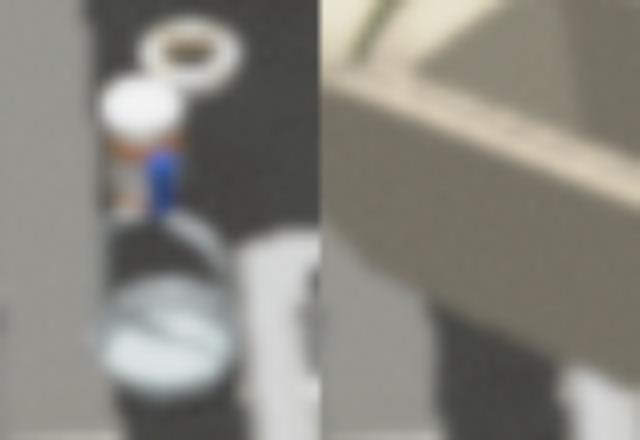

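I hung the 96 mm pan, the middle of the three sizes, on the load hook and let go. I then turned the tare knob about 2.8 rad clockwise in two grips. The arm is clear above everything, and I handed in at about 39 s.

- **Pan:** It hangs on the hook. Its blue post did not move between the last two scene pictures (row 261.45, then 261.47), so it is at rest.
- **Pointer:** In the last top picture the tip sits about 0.34 pixel below the green mark. That is level if the pointer stands about 1.6 mm in front of the scale, which is my estimate from how thick it looks. If it lies flush with the scale, the tip is 3 to 4 mm low. Only the top camera sees the scale, at about 10 mm of height per pixel, so I could not settle this.
- **Gauze and vial:** The gauze looks unmoved apart from a shadow. The vial's patch is almost unchanged from the first picture.
- **Tablet jar:** My last check of the jar failed because the arm blocks the view of it. It stood in place when last seen, after the pan was lifted away, and the arm never went near it again.
- **Tool tilt:** The tool tilted up to 9° during the fast moves. The pan was released at that tilt and settled upright.

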